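Cap and weigh-pack paper canisters at a packing bench

TASK

Get this order ready for weighing: lift the empty carrier by its handle onto the middle of the scale's platform, let go, and with nothing else on the scale turn the tare knob until the red needle points to the green zero bar. Push the green cap of every canister on the bench fully home so that no white band shows, and stand each one upright in a cell of the carrier on the scale, leaving the tare as you set it. Go gently on the scale, never driving the platform down to its stop, and do not disturb the tape roll, tape dispenser, marker or scanner.

Things in the scene. Friction and masses are not known exactly. Their poses are not given: they have to be found in the camera images.
- canister1_mid (a point): paper canister 1 (all are alike; 3 or 4 are present, None if absent): kraft-brown cylinder 54 mm in diameter with a green cap of the same diameter, starting upright on the bench; body 86 mm tall, 120 mm in all with the cap home; about 0.19 kg, heavy at the bottom. Point on the axis 60 mm above the underside; z points up to the cap
- cap1 (a joint): green push-on cap of canister 1, 34 mm tall, sliding along the axis on a white neck: how far it stands proud of home, m. 0: home, its rim meets the brown body, cap top 120 mm above the canister's underside; proud (at most 0.015), a white band shows below it. Starts at 0.006 to 0.013. Held by 6 N of friction, it stays where left, stops hard at home, and can carry the canister
- canister2_mid (a point): the same point of canister 2, which is like canister 1
- cap2 (a joint): the same for canister 2's cap
- canister3_mid (a point): the same point of canister 3, which is like canister 1
- cap3 (a joint): the same for canister 3's cap
- canister4_mid (a point): the same point of canister 4, which is like canister 1
- cap4 (a joint): the same for canister 4's cap
- carrier_mid (a point): cardboard carrier for four canisters, empty on the bench at first: tray 176 mm (its x) by 154 mm (its y), walls 4 mm thick and 50 mm high, floor 4 mm. The handle board along x and a 40 mm high cross wall part it into four cells, each 80 mm (x) by 68 mm (y), centred at x = +-43 mm, y = +-39 mm. Mass 0.30 kg. Point at its middle, inside the handle board, 40 mm above its underside; z up
- carrier_handle (a point): the place to lift the carrier by, pinched across its y: 10 mm thick handle board that runs along the carrier's x through its middle, 50 mm high, its middle 100 mm rising to 80 mm above the carrier's underside, with a green strip along the top. Point on the board's centre, 15 mm below its top
- platform_top (a point): centre of the top face of the steel platform of a grey dial bench scale: 205 mm (x) by 225 mm (y), 76 mm above the bench when empty, sinking 6 mm per kg. x points away from the console with dial and knob, z up. The scale is fixed and faces roughly towards the robot.
- platform (a joint): how far the platform has sunk under its load, m: 0 empty, stop at 0.0147 (2.4 kg); a damped spring of 1600 N/m
- needle (a joint): angle of the scale's red needle, rad, growing clockwise from above: 0 with the platform empty (pointing along the scale's x, away from the console), and 2.62 rad more for each kg on the platform; one graduation is 0.262 rad (0.1 kg)
- needle_tip (a point): point near the tip of the red needle, 36 mm from the centre of the dial. The dial lies flat on the console, 100 mm across its black rim, about 70 mm above the bench, centred 163 mm towards -x and 48 mm towards +y of the platform's centre in the scale's axes
- zero_mark (a point): the zero of the dial: point in the middle of a broad green bar on the white, turning dial card, 36 mm from the dial's centre. The scale reads zero when the needle lies over the green bar.
- tare_knob (a joint): angle of the tare knob, rad, growing clockwise from above. The dial card turns with the knob one to one, the same way; when the knob reads the same as the needle's joint, the needle is on zero. It starts between -0.65 and 0.35, turns with a light friction of 0.04 N m and stays where it is left.
- knob_grip (a point): point on the vertical axis of the tare knob at the height to grip it: black fluted knob 38 mm in diameter and 34 mm tall with a white line on top, on the console at the scale's -y side. The point lies 12 mm below the knob's top and 24 mm above the console deck, which is 62 mm above the bench
- tape_roll: bystander: amber roll of packing tape lying flat, 104 mm across, 48 mm high; origin at its underside's centre
- tape_dispenser: bystander: blue desktop tape dispenser, 150 by 60 by 92 mm; origin at its underside's centre
- marker: bystander: white felt marker with a black cap, lying, 135 mm long; origin at its underside
- scanner: bystander: grey hand scanner on a round stand, 140 mm high; origin at its underside's centre
Not all that is in view belongs to the job. What is shaped like the part that bears canister3_mid but pink or yellow is not meant.

How it is judged:
By the outcome, as a careful person would: the job done as asked, in the order asked, and still so for the second after the job is handed in, with the robot touching nothing.
Of canister1, canister2, canister3, canister4 only 3 to 4 are there at a start; the rules pass over those that are not, and their reading is None.
At some moment in a run one of canister1, canister2, canister3, canister4 may be knocked a few centimetres aside while the robot is not near it.
It also fails if it takes over 208 s, if anything falls off the work surface, if the arm or the gripper's body presses on something with over 40 N, if the wrist force passes 120 N, or if a joint passes its speed limit or range.

ROBOT

A 6-joint arm with a two-finger parallel gripper is mounted at the origin on the work surface. World frame = base frame: x ahead of the robot, y to its left, z up, the work surface at z = 0. Lengths are in m, angles in rad, forces in N, time in s.
With the tool pointing down it reaches from about 0.275 to 0.725 m from the base axis. Payload 15.9 kg.
Tool frame: the origin (TCP) lies at the centre of the arm's flange, where the gripper is bolted on; the fingertips stand 173 mm ahead of it and the grasp point (between the pads) lies 155 mm ahead of it (grasp_offset is the distance from the TCP to the grasp point, in m); z points along the fingers, x is the direction in which the jaws open and shut, and the axes are right-handed (so a half turn about z gives the same grasp; the last joint's range is limited). The gripper opens to 85 mm and grips with 20 to 120 N. Pads are 22 mm wide; open, the fingers measure 114 mm over their backs; the gripper's body (76 mm by 85 mm) begins 54 mm behind the grasp point. The pads swing forward as they close: fully open they stand 13 mm farther back than shut.
Start: joints at [1.1, 0.213, -0.034, 1.323, 0, 1.571], TCP at [0.227, 0.446, 0.405] pointing down, gripper open.
Joint ranges: [-2.98, 2.98], [-0.74, 1.72], [-1.14, 1.35], [-2.1, 2.04], [-1.57, 1.44], [-3.14, 3.14]. Speed limits (rad/s): [1.89, 1.89, 2.39, 2.57, 3.14, 3.14].

INTERFACE

Orientations are given as a 3x3 rotation matrix whose columns are the frame's x, y, z axes.
In Python, from workcell import * gives the robot as it stands.
- The arm moves only by the tool arm_command, never from a script. Its argument "steps" is a list of rows, each an object with "xyz": the shift along the tool's x, y, z in mm, a list of three; "angular": the turn, a rotation vector about the tool's x, y, z in degrees, a list of three. In form: [{"xyz": [tx, ty, tz], "angular": [ax, ay, az]}, ...]. A call has 1 to 20 rows; each row is the pose to reach, as a shift and turn from the pose commanded when the call began, along the tool's axes at that moment; what a row does not reach only later rows make up. A row lasts 1/8 s, in which the tool goes at most 62.5 mm and 10.7 degrees, less where a joint would pass 70% of its speed; a pose out of reach is approached as far as the arm can. A call with a gripper value outside its range is refused whole. "claw" is the opening, from 0 (shut) to 1 (fully open), set as the call begins (left out, the last holds). The fingers move at their own pace and stop on an object; "force" is the grip in N (left out, the last holds). Time passes only in rows, so rows that repeat a pose let the fingers close. It gives the time, the measured TCP pose, the force and the opening at its end, in the units of the state.
- get_obs(): the state, without advancing time (a new reading comes with each control period).
- snapshot(name): name is "scene" or "top" or "wrist"; returns a dict with "frame" (420x560x3 uint8, red, green, blue), "range_z" (420x560 float32, m along the optical axis (not along the pixel's ray), 0 where there is no reading), "camera_matrix" (3x3 intrinsics, pixels), "rvec" (rotation vector, rad) and "tvec" (3), from world to camera coordinates, as OpenCV has them; the wrist camera has in their place "hand_eye" (4x4, takes a point from camera to tool coordinates, whose origin is the TCP and whose axes are the tool frame's). Camera axes: x right, y down, z forward; pixel columns grow to the right and rows downward; lengths in m; the calibration is good to about 2 mm. A picture is of the moment at which its call begins: read the wrist's pose just before it.
- sign_off(): hands the job in, once; it reports no verdict.
Trained networks look in the newest picture that a camera, given by its name, has taken for a name from the list of things; names that differ only in an ending like _2 or _b are one class to them, and where a whole thing is asked for, a point or a joint stands for the part that bears it (a point fixed in the world has none). Each returns a list of dicts, best first, with "p" (0 to 1); they miss things now and then, are a little off and sometimes report something else, mostly with a low value. They report only what shows in the picture. A call takes as long as a camera call. They do not tell look-alikes from the thing itself.
- look_for(camera, thing): "position" ([x, y, z] in m, in world coordinates, good to about 4 mm: the middle of the surface that is visible of it).
- outline_of(camera, thing): "pixels" (420x560 bool, what is visible of it).
The state is a dict: "clock": time; "q": joint angles; "joint_vel": joint speeds; "tau": joint torques, N m; "tool_pos": TCP position; "tcp_rot": TCP orientation; "wrist_force": force on the tool from outside, world axes, zero at the start; "moment": the same for the moment, N m; "finger_gap": opening from 0.0 (shut) to 1.0 (fully open).
Only numpy, scipy, OpenCV 4.12 (cv2) and the standard library are available. Lean on these libraries where they do the work, as an engineer would, in place of code of your own. Each camera call takes 0.05 s, during which the arm holds its last target.

## Working session

There is one attempt and no reset: what is moved stays moved. The work goes in short steps, Python scripts to look and compute and a tool call to move; the robot and the scene stay as the last step left them, time stands still between calls to the robot, and variables do not carry over. Pictures are saved under pics/ and viewed, and the job is handed in when it is done.

Besides the shell and the picture viewer there is one more tool, called after "Request:" by a JSON object that holds its "name" and its "arguments". arm_command: Moves the arm, as the interface text tells. Its arguments: {"type":"object","properties":{"steps":{"type":"array"},"claw":{"type":"number"},"force":{"type":"number"}},"required":["steps"]}

```bash
ls; mkdir -p pics
cat > h.py <<'E'
from workcell import *
import numpy as np, cv2
np.set_printoptions(precision=4,suppress=True)
def save(name,fn,s=None):
    d=snapshot(name); cv2.imwrite('pics/'+fn,d['frame'][:,:,::-1]); return d
def Twc(d):
    # camera->world
    if 'hand_eye' in d:
        o=get_obs(); T=np.eye(4);T[:3,:3]=np.array(o['tcp_rot']);T[:3,3]=o['tool_pos']
        return T@np.array(d['hand_eye'])
    R=cv2.Rodrigues(np.array(d['rvec'],float))[0]; T=np.eye(4);T[:3,:3]=R.T;T[:3,3]=-R.T@np.array(d['tvec']).ravel();return T
def cloud(d,T=None):
    if T is None:T=Twc(d)
    K=np.array(d['camera_matrix']);z=np.array(d['range_z'],float);h,w=z.shape
    u,v=np.meshgrid(np.arange(w),np.arange(h))
    P=np.stack([(u-K[0,2])/K[0,0]*z,(v-K[1,2])/K[1,1]*z,z],-1)@T[:3,:3].T+T[:3,3]
    P[z==0]=np.nan
    return P
def proj(d,p,T=None):
    if T is None:T=Twc(d)
    K=np.array(d['camera_matrix']);c=(np.asarray(p)-T[:3,3])@T[:3,:3];q=c@K.T;return q[...,:2]/q[...,2:]
E
python3 - <<'E'
from h import *
o=get_obs();print({k:np.round(v,3).tolist() for k,v in o.items()})
for n in ['scene','top','wrist']:
    d=save(n,n+'0.png');
for n in ['scene','top']:
  for t in ['canister1_mid','cap1','carrier_handle','carrier_mid','platform_top','needle_tip','zero_mark','knob_grip','tape_roll','tape_dispenser','marker','scanner']:
    print(n,t,[(np.round(r['position'],3).tolist(),round(r['p'],2)) for r in look_for(n,t)])
E
```

```text
pics
{'clock': 0.0, 'q': [1.1, 0.213, -0.035, 1.324, 0.0, 1.571], 'joint_vel': [-0.001, 0.003, 0.001, 0.001, 0.001, -0.001], 'tau': [-0.002, -68.617, 48.712, 0.017, -0.0, 0.0], 'tool_pos': [0.227, 0.445, 0.404], 'tcp_rot': [[0.454, 0.891, -0.001], [0.891, -0.454, -0.001], [-0.001, -0.0, -1.0]], 'wrist_force': [0.237, 0.411, 0.734], 'moment': [-0.025, 0.03, -0.021], 'finger_gap': 1.001}
scene canister1_mid [([0.477, -0.247, 0.083], 0.59)]
scene cap1 [([0.478, -0.392, 0.124], 0.95), ([0.359, -0.458, 0.113], 0.93), ([0.577, -0.314, 0.119], 0.88), ([0.476, -0.122, 0.123], 0.65), ([0.36, -0.36, 0.116], 0.62), ([0.466, -0.249, 0.13], 0.6), ([0.453, -0.497, 0.122], 0.59)]
scene carrier_handle [([0.664, -0.088, 0.018], 0.9)]
scene carrier_mid [([0.468, -0.247, 0.13], 0.67), ([0.663, -0.089, 0.02], 0.55), ([0.52, 0.092, 0.092], 0.54)]
scene platform_top [([0.569, 0.264, 0.075], 0.93), ([0.458, 0.421, 0.125], 0.48)]
scene needle_tip [([0.514, 0.093, 0.095], 0.4)]
scene zero_mark [([0.418, 0.162, 0.073], 0.74)]
scene knob_grip [([0.516, 0.092, 0.092], 0.45), ([0.417, 0.157, 0.067], 0.42)]
scene
[... 400 characters left out ...]
.71), ([0.457, -0.389, 0.127], 0.7), ([0.449, -0.247, 0.134], 0.66), ([0.34, -0.361, 0.118], 0.6)]
top carrier_handle [([0.654, -0.086, 0.001], 0.61)]
top carrier_mid [([0.655, -0.089, 0.005], 0.57)]
top platform_top [([0.559, 0.265, 0.074], 0.85)]
top needle_tip []
top zero_mark [([0.412, 0.163, 0.065], 0.86), ([0.45, -0.248, 0.133], 0.63)]
top knob_grip [([0.501, 0.096, 0.097], 0.55), ([0.553, -0.306, 0.126], 0.22)]
top tape_roll [([0.686, -0.327, 0.048], 0.74), ([0.457, -0.389, 0.126], 0.7)]
top tape_dispenser [([0.6, -0.481, 0.055], 0.73), ([0.458, -0.391, 0.126], 0.37), ([0.442, 0.404, 0.136], 0.35)]
top marker [([0.316, -0.262, 0.019], 0.59)]
top scanner [([0.439, 0.406, 0.136], 0.58)]
```

View pics/scene0.png

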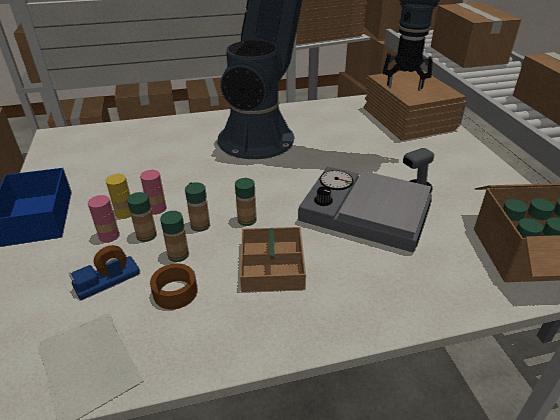

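View pics/top0.png

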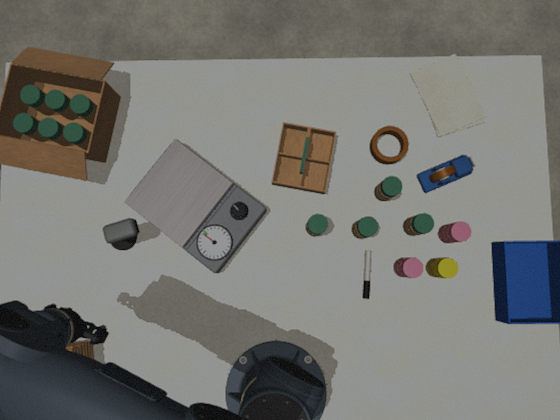

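View pics/wrist0.png

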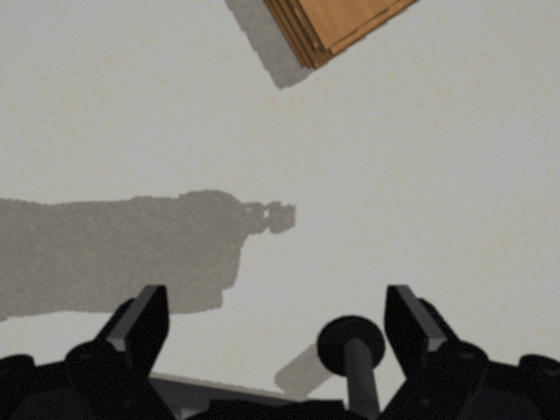

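The scene shows four green-capped kraft canisters at top-view pixels (317,225), (366,227), (390,188) and (420,224). The pink ones (457,232) and (408,268) and the yellow one (442,267) are decoys. The green caps in the box at far left are off the job. The carrier is at (305,158), its green strip running vertically. The scale is at (197,205), with the knob at (239,211) and dial at (214,241). Next I'll measure the geometry from depth.

Run:
```python
from h import *
d=snapshot('top');P=cloud(d);f=d['frame'];hsv=cv2.cvtColor(f,cv2.COLOR_RGB2HSV)
T=Twc(d);print('cam',T[:3,3],d['camera_matrix'][0][0])
big=cv2.resize(f[100:300,110:480],None,fx=2.1,fy=2.1,interpolation=cv2.INTER_CUBIC);cv2.imwrite('pics/topbig.png',big[:,:,::-1])
for (u,v) in [(317,225),(366,227),(390,188),(420,224),(457,232),(408,268),(442,267)]:
    w=P[v-22:v+22,u-22:u+22].reshape(-1,3)
    w=w[np.isfinite(w[:,2])]; s=w[w[:,2]>0.105]
    zt=np.percentile(s[:,2],80); t=s[abs(s[:,2]-zt)<0.008]
    c,r=cv2.minEnclosingCircle((t[:,:2]*1000).astype(np.float32))
    print((u,v),'z',np.median(t[:,2]).round(4),'c',t.mean(0).round(4),np.round(c,1),round(r,1),len(t))
# carrier
m=np.zeros(P.shape[:2],bool);m[115:200,262:345]=1
m&=(P[...,2]>0.03)&(P[...,2]<0.06)
t=P[m];r=cv2.minAreaRect((t[:,:2]*1000).astype(np.float32));print('carrier',r,len(t))
m=np.zeros(P.shape[:2],bool);m[115:200,262:345]=1
m&=(P[...,2]>0.065)
t=P[m];r=cv2.minAreaRect((t[:,:2]*1000).astype(np.float32));print('handle',r,len(t),np.median(t,0))
m=np.zeros(P.shape[:2],bool);m[130:245,115:240]=1
m&=(P[...,2]>0.07)&(P[...,2]<0.085)
t=P[m];r=cv2.minAreaRect((t[:,:2]*1000).astype(np.float32));print('plat',r,len(t),np.median(t,0))
m=np.zeros(P.shape[:2],bool);m[195:228,224:255]=1
m&=(P[...,2]>0.09)
t=P[m];r=cv2.minEnclosingCircle((t[:,:2]*1000).astype(np.float32));print('knob',r,len(t),np.median(t,0))
```

```text
cam [ 0.3595 -0.0251  1.5128] 526.1799362268217
(317, 225) z 0.1282 c [ 0.4591 -0.1153  0.1282] [ 459.2 -115.4] 27.0 318
(366, 227) z 0.1299 c [ 0.4507 -0.2467  0.1297] [ 451. -247.] 26.8 318
(390, 188) z 0.1259 c [ 0.5577 -0.3145  0.126 ] [ 558.5 -315.2] 27.4 314
(420, 224) z 0.1274 c [ 0.4576 -0.394   0.1277] [ 456.7 -394. ] 27.6 325
(457, 232) z 0.1195 c [ 0.4353 -0.4932  0.1197] [ 435.6 -493.3] 27.8 330
(408, 268) z 0.1203 c [ 0.3413 -0.3629  0.1203] [ 341.3 -363.3] 27.0 321
(442, 267) z 0.12 c [ 0.3397 -0.4489  0.12  ] [ 339.7 -431.7] 50.3 356
carrier ((655.3255004882812, -85.17549896240234), (154.41290283203125, 178.43272399902344), 78.6935043334961) 667
handle ((654.8388061523438, -85.06513977050781), (10.18257999420166, 99.23539733886719), 78.67786407470703) 137 [ 0.6539 -0.0858  0.0796]
plat ((524.7579956054688, 225.81112670898438), (303.05621337890625, 224.98834228515625), 51.713531494140625) 5915 [0.5518 0.2613 0.076 ]
knob ((502.53564453125, 97.1061019897461), 19.36274528503418) 156 [0.5023 0.0959 0.0977]
```

View pics/topbig.png

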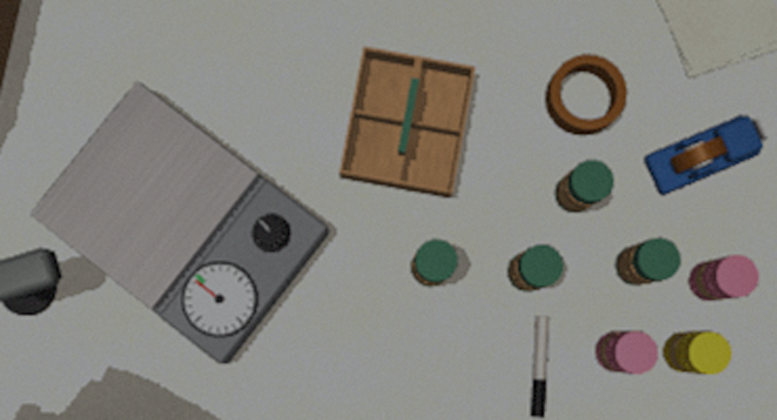

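```bash
cat >> h.py <<'E'
def go(tcp,yaw=None,q=False):
    """print shift (mm) in tool axes and turn for a tool-down pose with jaw axis yaw (deg, mod 180)"""
    o=get_obs();R=np.array(o['tcp_rot']);p=np.array(o['tool_pos'])
    s=R.T@(np.array(tcp)-p)*1000
    cur=np.degrees(np.arctan2(R[1,0],R[0,0]))
    a=0
    if yaw is not None:
        best=[]
        for k in (-360,-180,0,180,360):
            dy=yaw+k-cur
            j1=np.degrees(np.arctan2(tcp[1],tcp[0])); j6=j1+90-(yaw+k)
            best.append((abs(dy),-dy,j6))
        best.sort()
        for b in best[:2]: print('turn z deg',round(b[1],1),'-> j6',round(b[2],1))
    # correction to get tool z straight down
    zt=R.T@np.array([0,0,-1.]); tilt=np.degrees(np.cross([0,0,1],zt))
    print('shift mm',s.round(1),'dist',np.linalg.norm(s).round(1),'tilt fix deg',tilt.round(2),'yaw now',cur.round(2))
E
python3 - <<'E'
from h import *
d=snapshot('top');P=cloud(d)
m=np.zeros(P.shape[:2],bool);m[130:245,115:240]=1
m&=(P[...,2]>0.0735)&(P[...,2]<0.079)
th=np.radians(51.7);ex=np.array([np.cos(th),np.sin(th)]);ey=np.array([-ex[1],ex[0]])
t=P[m];a=t[:,:2]@ex;b=t[:,:2]@ey
# platform only: histogram along ex
h,e=np.histogram(a,bins=np.arange(a.min()-.004,a.max()+.008,.004));print(list(zip(e.round(3),h)))
print(a.max(),b.min(),b.max())
k=a>a.max()-0.19
r=cv2.minAreaRect((t[k][:,:2]*1000).astype(np.float32));print(r)
th2=np.radians(r[2]);
amax=a.max();c=(amax-.1025)*ex+(b[k].min()+b[k].max())/2*ey;print('centre',c)
kn=c+ (np.array([0.5025,.0968])-c); print('knob in scale', (kn-c)@ex,(kn-c)@ey)
go([.655,-.085,.32],78.7)
E
```

```text
[(np.float64(0.358), np.int64(0)), (np.float64(0.362), np.int64(1)), (np.float64(0.366), np.int64(0)), (np.float64(0.37), np.int64(0)), (np.float64(0.374), np.int64(2)), (np.float64(0.378), np.int64(1)), (np.float64(0.382), np.int64(2)), (np.float64(0.386), np.int64(3)), (np.float64(0.39), np.int64(2)), (np.float64(0.394), np.int64(2)), (np.float64(0.398), np.int64(2)), (np.float64(0.402), np.int64(0)), (np.float64(0.406), np.int64(1)), (np.float64(0.41), np.int64(1)), (np.float64(0.414), np.int64(2)), (np.float64(0.418), np.int64(0)), (np.float64(0.422), np.int64(1)), (np.float64(0.426), np.int64(3)), (np.float64(0.43), np.int64(0)), (np.float64(0.434), np.int64(0)), (np.float64(0.438), np.int64(0)), (np.float64(0.442), np.int64(0)), (np.float64(0.446), np.int64(42)), (np.float64(0.45), np.int64(76)), (np.float64(0.454), np.int64(80)), (np.float64(0.458), np.int64(71)), (np.float64(0.462), np.int64(74)), (np.float64(0.466), np.int64(68)), (np.float64(0.47), np.int64(71)), (np.float64(0.474), np.int64(73)), (np.float64(0.478), np.int64(74)), (np.float64(0.482), np.int64(88)), (np.flo
[... 1163 characters left out ...]
.int64(80)), (np.float64(0.622), np.int64(72)), (np.float64(0.626), np.int64(58)), (np.float64(0.63), np.int64(76)), (np.float64(0.634), np.int64(69)), (np.float64(0.638), np.int64(73)), (np.float64(0.642), np.int64(77)), (np.float64(0.646), np.int64(70)), (np.float64(0.65), np.int64(36)), (np.float64(0.654), np.int64(0))]
0.6530061844272985 -0.3842324524870367 -0.1599147648536954
((559.4182739257812, 269.33837890625), (189.9710235595703, 224.29481506347656), 51.652618408203125)
centre [0.5547 0.2634]
knob in scale -0.1631008682826381 -0.0622819072447385
turn z deg -15.7 -> j6 3.9
turn z deg 164.3 -> j6 183.9
shift mm [-278.6  622.3   84.7] dist 687.1 tilt fix deg [-0.  0.  0.] yaw now 63.02
```

Request:
{"name": "arm_command", "arguments": {"steps": [{"xyz":[-139,311,20],"angular":[0,0,-8]},{"xyz":[-139,311,20],"angular":[0,0,-8]},{"xyz":[-139,311,20],"angular":[0,0,-8]},{"xyz":[-139,311,20],"angular":[0,0,-8]},{"xyz":[-139,311,20],"angular":[0,0,-8]},{"xyz":[-279,622,85],"angular":[0,0,-15.7]},{"xyz":[-279,622,85],"angular":[0,0,-15.7]},{"xyz":[-279,622,85],"angular":[0,0,-15.7]},{"xyz":[-279,622,85],"angular":[0,0,-15.7]},{"xyz":[-279,622,85],"angular":[0,0,-15.7]},{"xyz":[-279,622,85],"angular":[0,0,-15.7]},{"xyz":[-279,622,85],"angular":[0,0,-15.7]},{"xyz":[-279,622,85],"angular":[0,0,-15.7]},{"xyz":[-279,622,85],"angular":[0,0,-15.7]},{"xyz":[-279,622,85],"angular":[0,0,-15.7]}], "claw": 1.0}}

```text
clock: 3.32
tool_pos: [0.6543, -0.0842, 0.3205]
tcp_rot: [[0.194, 0.981, 0.001], [0.981, -0.194, -0.0], [0.0, 0.001, -1.0]]
wrist_force: [-0.0, 1.3, -0.2]
finger_gap: 1.002
```

Run:
```python
from h import *
o=get_obs();print(o['q'],o['tool_pos'])
d=save('wrist','w1.png');P=cloud(d)
m=(P[...,2]>0.072)&(P[...,2]<0.09)&(abs(P[...,0]-.655)<.07)&(abs(P[...,1]+.085)<.05)
f=d['frame'];hsv=cv2.cvtColor(f,cv2.COLOR_RGB2HSV)
t=P[m];print(len(t));r=cv2.minAreaRect((t[:,:2]*1000).astype(np.float32));print(r)
go([.655,-.085,.222],78.7)
```

```text
[-0.128   0.5739  0.2831  1.279   0.0001  0.0675] [ 0.6543 -0.0842  0.3205]
2751
((657.0521240234375, -87.56635284423828), (10.292479515075684, 100.9368667602539), 78.89684295654297)
turn z deg 0.1 -> j6 3.9
turn z deg -179.9 -> j6 -176.1
shift mm [-0.5  0.7 98.5] dist 98.5 tilt fix deg [ 0.05 -0.01  0.  ] yaw now 78.79
```

View pics/w1.png

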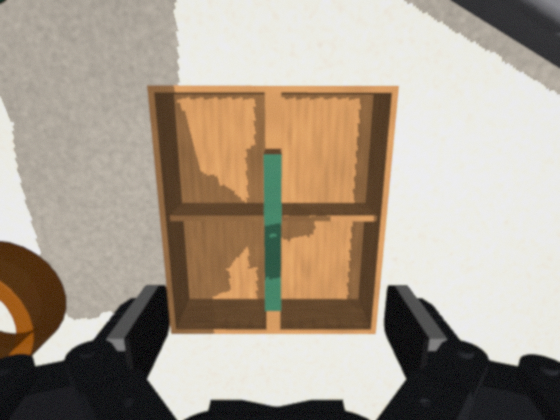

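The wrist view shows the handle's green strip at (273,230), between the fingers. The wrist and top cameras agree within 2 mm. I'll descend and grip.

Request:
{"name": "arm_command", "arguments": {"steps": [{"xyz":[-1.7,2,40],"angular":[0,0,0]},{"xyz":[-1.7,2,75],"angular":[0,0,0]},{"xyz":[-1.7,2,98],"angular":[0,0,0]},{"xyz":[-1.7,2,98],"angular":[0,0,0]},{"xyz":[-1.7,2,98],"angular":[0,0,0]}]}}

```text
clock: 4.0
tool_pos: [0.6565, -0.0871, 0.2231]
tcp_rot: [[0.195, 0.981, 0.002], [0.981, -0.195, -0.0], [0.0, 0.002, -1.0]]
wrist_force: [-0.2, -0.8, 0.5]
finger_gap: 1.0
```

Request:
{"name": "arm_command", "arguments": {"steps": [{"xyz":[0,0,0],"angular":[0,0,0]},{"xyz":[0,0,0],"angular":[0,0,0]},{"xyz":[0,0,0],"angular":[0,0,0]},{"xyz":[0,0,0],"angular":[0,0,0]},{"xyz":[0,0,0],"angular":[0,0,0]},{"xyz":[0,0,0],"angular":[0,0,0]},{"xyz":[0,0,0],"angular":[0,0,0]},{"xyz":[0,0,0],"angular":[0,0,0]}], "claw": 0.0, "force": 40}}

```text
clock: 5.0
tool_pos: [0.6562, -0.0872, 0.2219]
tcp_rot: [[0.196, 0.981, 0.0], [0.981, -0.196, -0.0], [0.0, 0.0, -1.0]]
wrist_force: [0.5, 0.7, 5.4]
finger_gap: 0.11
```

Request:
{"name": "arm_command", "arguments": {"steps": [{"xyz":[0,0,-10],"angular":[0,0,0]},{"xyz":[0,0,-40],"angular":[0,0,0]},{"xyz":[0,0,-80],"angular":[0,0,0]},{"xyz":[0,0,-120],"angular":[0,0,0]},{"xyz":[0,0,-140],"angular":[0,0,0]},{"xyz":[0,0,-140],"angular":[0,0,0]},{"xyz":[0,0,-140],"angular":[0,0,0]}]}}

```text
clock: 5.88
tool_pos: [0.656, -0.0872, 0.3605]
tcp_rot: [[0.196, 0.981, -0.002], [0.981, -0.196, 0.0], [-0.0, -0.002, -1.0]]
wrist_force: [-0.3, -0.2, -3.8]
finger_gap: 0.108
```

Run:
```python
from h import *
o=get_obs();print(o['q'],o['tool_pos'],o['wrist_force'],o['finger_gap'])
d=save('wrist','w2.png')
# where the handle is in the gripper
P=cloud(d);R=np.array(o['tcp_rot']);t=(P-np.array(o['tool_pos']))@R
hsv=cv2.cvtColor(d['frame'],cv2.COLOR_RGB2HSV)
m=(hsv[...,0]>65)&(hsv[...,0]<95)&(hsv[...,1]>80)
s=t[m];print(len(s),np.nanmedian(s,0))
r=cv2.minAreaRect((s[np.isfinite(s[:,0])][:,:2]*1000).astype(np.float32));print(r)
go([.5547,.2634,.362],51.65)
```

```text
[-0.1322  0.5737  0.3832  1.382  -0.      0.0646] [ 0.656  -0.0872  0.3605] [-0.2519 -0.2234 -3.8218] 0.1076382762483527
7035 [-0.0005 -0.0132  0.1428]
((-91.53532409667969, -31.70196533203125), (278.37127685546875, 125.62736511230469), 29.516799926757812)
turn z deg 27.1 -> j6 63.8
turn z deg -152.9 -> j6 -116.2
shift mm [ 324.  -167.8   -1.4] dist 364.9 tilt fix deg [-0.12  0.01  0.  ] yaw now 78.73
```

View pics/w2.png

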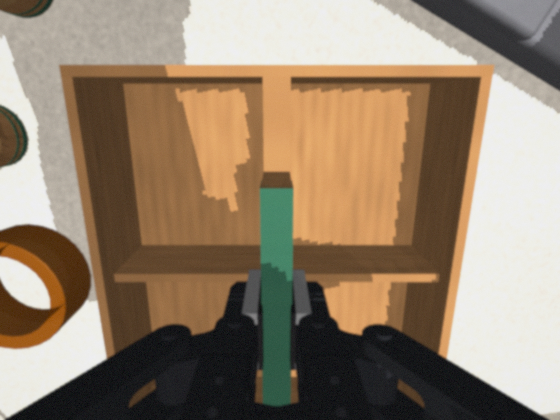

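Request:
{"name": "arm_command", "arguments": {"steps": [{"xyz":[30,-15,0],"angular":[0,0,3]},{"xyz":[70,-36,0],"angular":[0,0,6]},{"xyz":[115,-60,0],"angular":[0,0,10]},{"xyz":[160,-83,0],"angular":[0,0,14]},{"xyz":[205,-106,0],"angular":[0,0,18]},{"xyz":[250,-129,0],"angular":[0,0,22]},{"xyz":[290,-150,0],"angular":[0,0,25]},{"xyz":[315,-163,0],"angular":[0,0,27]},{"xyz":[324,-168,0],"angular":[0,0,27.1]},{"xyz":[324,-168,0],"angular":[0,0,27.1]},{"xyz":[324,-168,0],"angular":[0,0,27.1]}]}}

```text
clock: 7.3
tool_pos: [0.5551, 0.2624, 0.3614]
tcp_rot: [[0.621, 0.784, -0.0], [0.784, -0.621, -0.0], [-0.001, 0.0, -1.0]]
wrist_force: [-0.0, 0.3, -2.2]
finger_gap: 0.113
```

Run:
```python
from h import *
o=get_obs();print(o['q'],o['tool_pos'],o['wrist_force'],o['finger_gap'])
d=save('top','t2.png');P=cloud(d)
m=np.zeros(P.shape[:2],bool);m[110:260,90:270]=1
m&=(P[...,2]>0.18)&(P[...,2]<0.20)
t=P[m];print(len(t),cv2.minAreaRect((t[:,:2]*1000).astype(np.float32)))
d=save('scene','s2.png');P=cloud(d)
go([.5547,.2634,.302],51.65)
```

```text
[ 0.4416  0.463   0.208   1.3163 -0.0003  1.1119] [0.5551 0.2624 0.3614] [-0.0087  0.2989 -2.2343] 0.11313298738590073
332 ((579.8956909179688, 244.115478515625), (155.67391967773438, 110.43255615234375), 51.50176239013672)
turn z deg -0.1 -> j6 63.8
turn z deg 179.9 -> j6 243.8
shift mm [ 0.5 -1.  59.7] dist 59.7 tilt fix deg [ 0.    0.01 -0.  ] yaw now 51.57
```

View pics/t2.png

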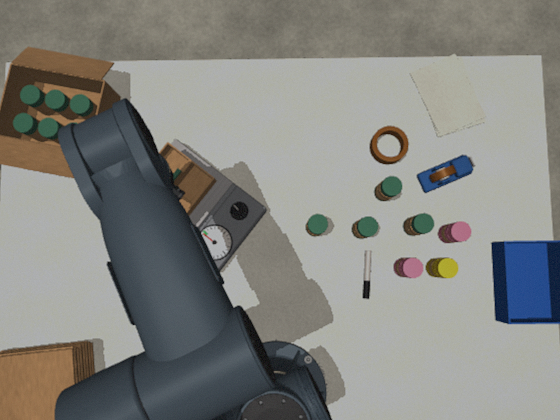

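View pics/s2.png

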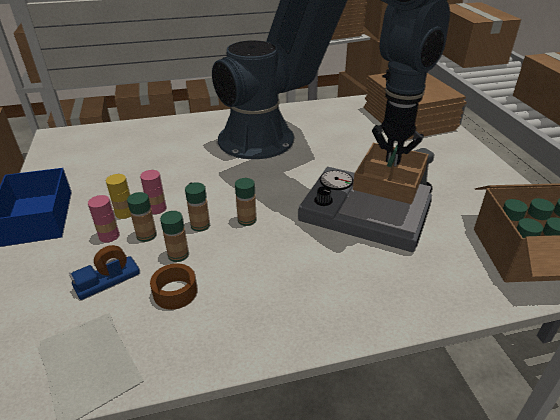

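Request:
{"name": "arm_command", "arguments": {"steps": [{"xyz":[0,-1,20],"angular":[0,0,0]},{"xyz":[0,-1,40],"angular":[0,0,0]},{"xyz":[0,-1,52],"angular":[0,0,0]},{"xyz":[0,-1,58],"angular":[0,0,0]},{"xyz":[0,-1,60],"angular":[0,0,0]},{"xyz":[0,-1,61],"angular":[0,0,0]},{"xyz":[0,-1,62],"angular":[0,0,0]},{"xyz":[0,-1,63],"angular":[0,0,0]},{"xyz":[0,-1,64],"angular":[0,0,0]},{"xyz":[0,-1,64],"angular":[0,0,0]}]}}

```text
clock: 8.65
tool_pos: [0.554, 0.264, 0.2977]
tcp_rot: [[0.621, 0.784, -0.0], [0.784, -0.621, -0.0], [-0.0, -0.0, -1.0]]
wrist_force: [0.2, 0.2, -2.6]
finger_gap: 0.108
```

Request:
{"name": "arm_command", "arguments": {"steps": [{"xyz":[0,0,1],"angular":[0,0,0]},{"xyz":[0,0,2],"angular":[0,0,0]},{"xyz":[0,0,2],"angular":[0,0,0]},{"xyz":[0,0,2],"angular":[0,0,0]}]}}

```text
clock: 9.15
tool_pos: [0.554, 0.264, 0.2958]
tcp_rot: [[0.621, 0.784, 0.0], [0.784, -0.621, 0.0], [0.0, 0.0, -1.0]]
wrist_force: [-0.6, -0.1, 0.7]
finger_gap: 0.109
```

Request:
{"name": "arm_command", "arguments": {"steps": [{"xyz":[0,0,0],"angular":[0,0,0]},{"xyz":[0,0,0],"angular":[0,0,0]},{"xyz":[0,0,0],"angular":[0,0,0]},{"xyz":[0,0,0],"angular":[0,0,0]},{"xyz":[0,0,0],"angular":[0,0,0]},{"xyz":[0,0,-10],"angular":[0,0,0]},{"xyz":[0,0,-40],"angular":[0,0,0]},{"xyz":[0,0,-80],"angular":[0,0,0]},{"xyz":[0,0,-80],"angular":[0,0,0]}], "claw": 0.6}}

```text
clock: 10.28
tool_pos: [0.5546, 0.2642, 0.3795]
tcp_rot: [[0.621, 0.784, 0.005], [0.784, -0.621, 0.002], [0.005, 0.002, -1.0]]
wrist_force: [0.2, -0.5, -0.4]
finger_gap: 0.598
```

Run:
```python
from h import *
o=get_obs();print(o['q'],o['tool_pos'],o['wrist_force'],o['finger_gap'])
d=save('wrist','w3.png');P=cloud(d)
go([.5025,.0968,.30],51.65)
for t in ['needle_tip','zero_mark','knob_grip']: print(t,look_for('wrist',t)[:2])
```

```text
[0.4446 0.4572 0.2445 1.3525 0.     1.1144] [0.5546 0.2642 0.3795] [ 0.2433 -0.4622 -0.3849] 0.5983576420019854
turn z deg -0.0 -> j6 49.3
turn z deg 180.0 -> j6 229.3
shift mm [-163.5   63.1   77.1] dist 191.5 tilt fix deg [ 0.08 -0.16  0.  ] yaw now 51.62
needle_tip [{'position': [0.4225, 0.1634, 0.0697], 'p': 0.94}]
zero_mark [{'position': [0.4162, 0.1686, 0.0685], 'p': 0.64}]
knob_grip [{'position': [0.4999, 0.1048, 0.0979], 'p': 0.85}]
```

View pics/w3.png

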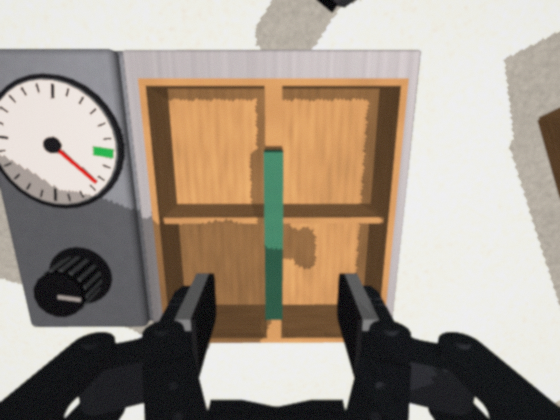

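```bash
cat >> h.py <<'E'
def dial(d,T=None,verbose=True):
    if T is None: T=Twc(d)
    f=d['frame'];hsv=cv2.cvtColor(f,cv2.COLOR_RGB2HSV).astype(int);P=cloud(d,T)
    th=np.radians(51.65);c=np.array([.5547,.2634]);ex=np.array([np.cos(th),np.sin(th)]);ey=np.array([-ex[1],ex[0]])
    # intersect rays with plane z=.070
    K=np.array(d['camera_matrix']);h,w=f.shape[:2];u,v=np.meshgrid(np.arange(w),np.arange(h))
    r=np.stack([(u-K[0,2])/K[0,0],(v-K[1,2])/K[1,1],np.ones_like(u,float)],-1)@T[:3,:3].T
    def q(m,z0):
        s=(z0-T[2,3])/r[m][:,2]; X=T[:2,3]+r[m][:,:2]*s[:,None]; return np.stack([(X-c)@ex,(X-c)@ey],1)
    loc=q(np.ones((h,w),bool),.070).reshape(h,w,2)
    near=np.hypot(loc[...,0]+.163,loc[...,1]-.048)<.056
    wh=near&(hsv[...,2]>140)&(hsv[...,1]<70)
    g=near&(hsv[...,0]>45)&(hsv[...,0]<90)&(hsv[...,1]>100)&(hsv[...,2]>50)
    rd=near&((hsv[...,0]<8)|(hsv[...,0]>172))&(hsv[...,1]>110)&(hsv[...,2]>60)
    W=loc[wh];(cx,cy),rr=cv2.minEnclosingCircle((W*1000).astype(np.float32))
    cg=loc[g].mean(0)*1000-[cx,cy]
    R=loc[rd]*1000-[cx,cy]
    far=R[np.hypot(*R.T)>20]
    n=far.mean(0) if len(far) else [np.nan]*2
    cw=lambda a:-np.arctan2(a[1],a[0])
    print('dialc',round(cx,1),round(cy,1),'r',round(rr,1),'ng',g.sum(),'nr',rd.sum(),'|g|',np.hypot(*cg).round(1),'zero(knob)',cw(cg).round(3),'needle',cw(n).round(3),'need turn deg',np.degrees(cw(n)-cw(cg)).round(1))
E
python3 - <<'E'
from h import *
d=snapshot('wrist');dial(d)
o=get_obs();P=cloud(d);m=(P[...,2]>.09)&(P[...,2]<.11)&(abs(P[...,0]-.5025)<.03)&(abs(P[...,1]-.097)<.03)
t=P[m];print(len(t),cv2.minEnclosingCircle((t[:,:2]*1000).astype(np.float32)),np.median(t,0))
m=(P[...,2]>.11)&(P[...,2]<.14)&(abs(P[...,0]-.555)<.15)&(abs(P[...,1]-.263)<.15)
t=P[m];print(np.median(t,0))
E
```

```text
dialc -158.1 51.0 r 55.2 ng 141 nr 173 |g| 33.8 zero(knob) 0.318 needle 1.026 need turn deg 40.6
2050 ((504.5964660644531, 95.85752868652344), 20.343494415283203) [0.5035 0.0986 0.0968]
[0.5322 0.286  0.1223]
```

Request:
{"name": "arm_command", "arguments": {"steps": [{"xyz":[-55,20,15],"angular":[0,0,0]},{"xyz":[-110,42,40],"angular":[0,0,0]},{"xyz":[-150,58,65],"angular":[0,0,0]},{"xyz":[-163,63,77],"angular":[0,0,0]},{"xyz":[-163,63,77],"angular":[0,0,0]},{"xyz":[-163,63,77],"angular":[0,0,0]}]}}

```text
clock: 11.28
tool_pos: [0.5025, 0.0977, 0.299]
tcp_rot: [[0.621, 0.784, 0.0], [0.784, -0.621, 0.0], [0.0, 0.0, -1.0]]
wrist_force: [0.4, 0.5, -1.0]
finger_gap: 0.601
```

Run:
```python
from h import *
o=get_obs();print(o['tool_pos'])
d=save('wrist','w4.png');P=cloud(d)
m=(P[...,2]>.09)&(P[...,2]<.11)&(abs(P[...,0]-.5025)<.03)&(abs(P[...,1]-.097)<.03)
t=P[m];print(len(t),cv2.minEnclosingCircle((t[:,:2]*1000).astype(np.float32)),np.median(t,0))
go([.503,.0965,.241],51.65)
dial(d)
```

```text
[0.5025 0.0977 0.299 ]
4313 ((503.90948486328125, 95.33475494384766), 19.85403823852539) [0.5023 0.0967 0.097 ]
turn z deg 0.0 -> j6 49.2
turn z deg -180.0 -> j6 -130.8
shift mm [-0.9  1.1 58.1] dist 58.2 tilt fix deg [ 0.02 -0.03  0.  ] yaw now 51.67
dialc -164.5 43.2 r 55.5 ng 400 nr 402 |g| 36.7 zero(knob) 0.1 needle 0.715 need turn deg 35.2
```

View pics/w4.png

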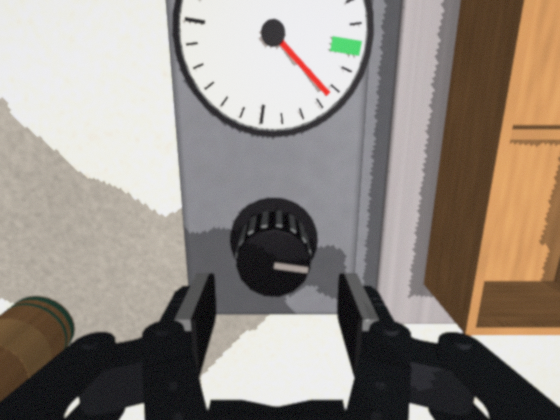

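Request:
{"name": "arm_command", "arguments": {"steps": [{"xyz":[-0.9,1,30],"angular":[0,0,0]},{"xyz":[-0.9,1,50],"angular":[0,0,0]},{"xyz":[-0.9,1,56],"angular":[0,0,0]},{"xyz":[-0.9,1,56],"angular":[0,0,0]}]}}

```text
clock: 11.82
tool_pos: [0.5027, 0.0962, 0.2431]
tcp_rot: [[0.62, 0.784, 0.0], [0.784, -0.62, 0.0], [0.0, 0.0, -1.0]]
wrist_force: [-0.4, -0.7, -0.2]
finger_gap: 0.598
```

Request:
{"name": "arm_command", "arguments": {"steps": [{"xyz":[0,0,0],"angular":[0,0,0]},{"xyz":[0,0,0],"angular":[0,0,0]},{"xyz":[0,0,0],"angular":[0,0,0]},{"xyz":[0,0,0],"angular":[0,0,0]},{"xyz":[0,0,0],"angular":[0,0,0]}], "claw": 0.0, "force": 20}}

```text
clock: 12.45
tool_pos: [0.5026, 0.0957, 0.2437]
tcp_rot: [[0.621, 0.784, 0.001], [0.784, -0.621, -0.0], [0.001, 0.001, -1.0]]
wrist_force: [-3.9, -2.6, 7.1]
finger_gap: 0.437
```

```bash
python3 - <<'E'
import re
s=open('h.py').read()
i=s.index("    W=loc[wh]");j=s.index("    cg=loc[g]")
s=s[:i]+"""    hub=(np.hypot(loc[...,0]+.163,loc[...,1]-.048)<.014)&(hsv[...,2]<70)
    cx,cy=loc[hub].mean(0)*1000;rr=np.sqrt(hub.sum())
"""+s[j:]
open('h.py','w').write(s)
E
python3 - <<'E'
from h import *
o=get_obs();print(o['tool_pos'],o['wrist_force'],o['finger_gap'])
d=save('wrist','w5.png');dial(d)
E
```

```text
[0.5026 0.0957 0.2437] [-3.9012 -2.6191  7.061 ] 0.43714642156196165
dialc -163.8 42.5 r 20.5 ng 869 nr 861 |g| 35.5 zero(knob) 0.088 needle 0.72 need turn deg 36.2
```

View pics/w5.png

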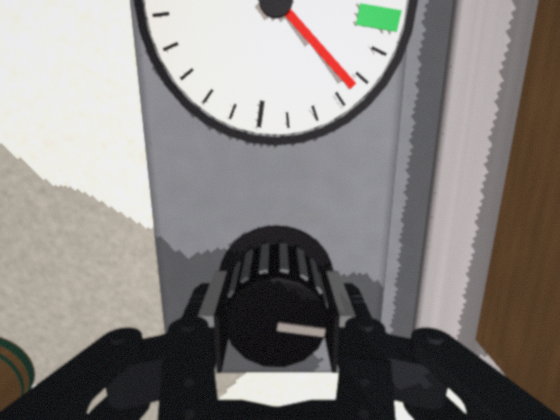

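Request:
{"name": "arm_command", "arguments": {"steps": [{"xyz":[0,0,0],"angular":[0,0,5]},{"xyz":[0,0,0],"angular":[0,0,11]},{"xyz":[0,0,0],"angular":[0,0,17]},{"xyz":[0,0,0],"angular":[0,0,23]},{"xyz":[0,0,0],"angular":[0,0,29]},{"xyz":[0,0,0],"angular":[0,0,34]},{"xyz":[0,0,0],"angular":[0,0,37]},{"xyz":[0,0,0],"angular":[0,0,37]},{"xyz":[0,0,0],"angular":[0,0,37]}]}}

```text
clock: 13.62
tool_pos: [0.5025, 0.0956, 0.2436]
tcp_rot: [[0.968, 0.252, 0.001], [0.252, -0.968, -0.0], [0.001, 0.001, -1.0]]
wrist_force: [-4.6, -2.9, 8.0]
finger_gap: 0.437
```

Run:
```python
from h import *
o=get_obs();print(o['tool_pos'],o['wrist_force'],o['finger_gap'])
d=save('wrist','w6.png')
d=snapshot('top');cv2.imwrite('pics/t6.png',cv2.resize(d['frame'][180:290,170:290],None,fx=5,fy=5,interpolation=cv2.INTER_CUBIC)[:,:,::-1])
```

```text
[0.5025 0.0956 0.2436] [-4.6001 -2.9055  8.0325] 0.43707994820843704
```

View pics/w6.png

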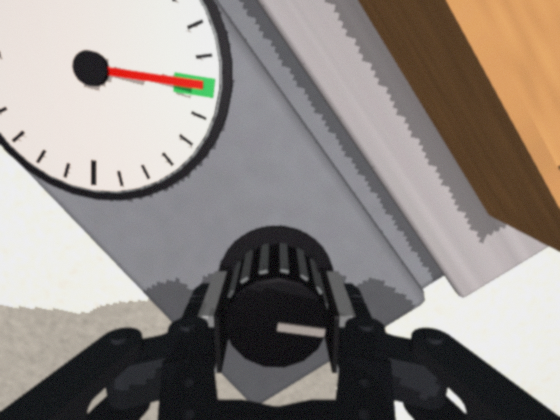

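View pics/t6.png

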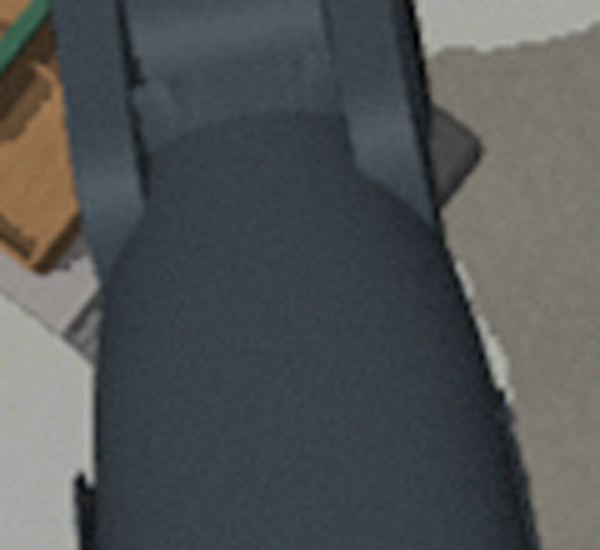

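The needle now lies on the green bar at about (195,84). I'll enlarge it and check the numbers.

Run:
```python
from h import *
d=snapshot('wrist');dial(d)
cv2.imwrite('pics/w6z.png',cv2.resize(d['frame'][30:130,60:240],None,fx=4,fy=4,interpolation=cv2.INTER_CUBIC)[:,:,::-1])
```

```text
dialc -163.4 45.3 r 30.0 ng 415 nr 768 |g| 38.1 zero(knob) 0.807 needle 0.788 need turn deg -1.1
```

View pics/w6z.png

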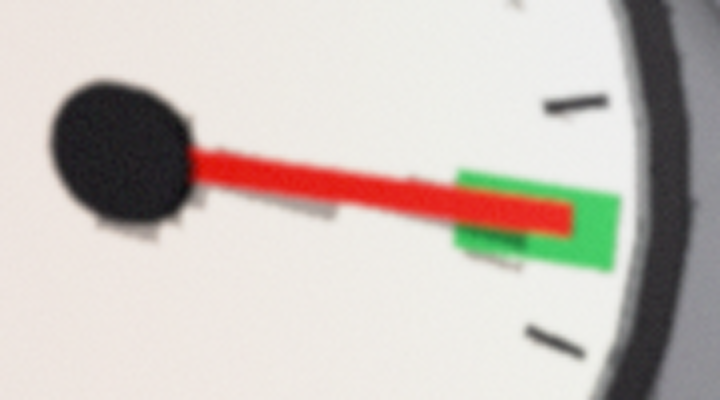

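Request:
{"name": "arm_command", "arguments": {"steps": [{"xyz":[0,0,0],"angular":[0,0,0]},{"xyz":[0,0,0],"angular":[0,0,0]},{"xyz":[0,0,0],"angular":[0,0,0]},{"xyz":[0,0,0],"angular":[0,0,0]},{"xyz":[0,0,-20],"angular":[0,0,0]},{"xyz":[0,0,-60],"angular":[0,0,0]},{"xyz":[0,0,-100],"angular":[0,0,0]},{"xyz":[0,0,-100],"angular":[0,0,0]},{"xyz":[0,0,-100],"angular":[0,0,0]}], "claw": 0.6}}

```text
clock: 14.9
tool_pos: [0.5023, 0.0957, 0.3421]
tcp_rot: [[0.968, 0.253, -0.0], [0.253, -0.968, -0.0], [-0.0, -0.0, -1.0]]
wrist_force: [-0.3, -0.2, -0.4]
finger_gap: 0.597
```

Run:
```python
from h import *
d=snapshot('wrist');dial(d);cv2.imwrite('pics/w7.png',d['frame'][:,:,::-1])
go([.39,.17,.36],51.65)
go([.459,-.1153,.32],0)
```

```text
dialc -163.8 45.5 r 15.7 ng 101 nr 239 |g| 38.7 zero(knob) 0.821 needle 0.789 need turn deg -1.8
turn z deg -37.0 -> j6 61.9
turn z deg 143.0 -> j6 241.9
shift mm [ -89.8 -100.2  -18.2] dist 135.8 tilt fix deg [-0.01  0.08  0.  ] yaw now 14.63
turn z deg 14.6 -> j6 75.9
turn z deg -165.4 -> j6 -104.1
shift mm [-95.  193.3  21.8] dist 216.5 tilt fix deg [-0.01  0.08  0.  ] yaw now 14.63
```

View pics/w7.png

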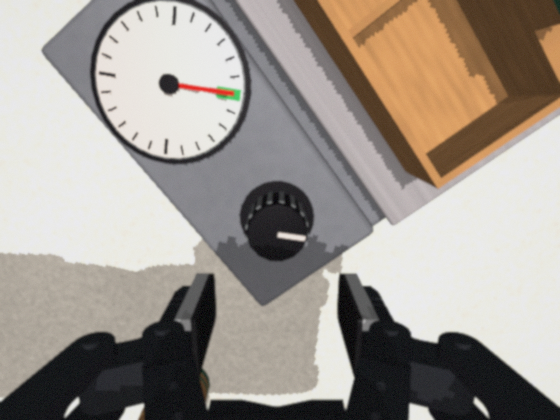

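Request:
{"name": "arm_command", "arguments": {"steps": [{"xyz":[-40,-42,0],"angular":[0,0,0]},{"xyz":[-75,-84,0],"angular":[0,0,0]},{"xyz":[-75,-84,0],"angular":[0,0,0]},{"xyz":[-75,-84,0],"angular":[0,0,0]}]}}

```text
clock: 15.45
tool_pos: [0.4086, 0.1581, 0.3422]
tcp_rot: [[0.967, 0.253, -0.001], [0.253, -0.967, -0.0], [-0.001, 0.0, -1.0]]
wrist_force: [0.5, 0.0, -0.4]
finger_gap: 0.6
```

Run:
```python
from h import *
d=snapshot('wrist');dial(d)
cv2.imwrite('pics/w8.png',cv2.resize(d['frame'][130:290,190:390],None,fx=3.5,fy=3.5,interpolation=cv2.INTER_CUBIC)[:,:,::-1])
go([.459,-.1153,.335],0)
d=snapshot('top');P=cloud(d)
for (u,v) in [(317,225),(366,227),(390,188),(420,224)]:
    w=P[v-22:v+22,u-22:u+22].reshape(-1,3)
    w=w[np.isfinite(w[:,2])]; s=w[w[:,2]>0.105]
    if len(s)<50: print('none');continue
    zt=np.percentile(s[:,2],80); t=s[abs(s[:,2]-zt)<0.008]
    print((u,v),'z',np.median(t[:,2]).round(4),'c',t.mean(0).round(4),len(t))
```

```text
dialc -163.5 45.3 r 13.3 ng 52 nr 174 |g| 38.6 zero(knob) 0.774 needle 0.78 need turn deg 0.3
turn z deg 14.6 -> j6 75.9
turn z deg -165.4 -> j6 -104.1
shift mm [-20.6 276.9   7.3] dist 277.8 tilt fix deg [ 0.01  0.03 -0.  ] yaw now 14.61
(317, 225) z 0.1282 c [ 0.4591 -0.1152  0.1283] 318
(366, 227) z 0.129 c [ 0.4509 -0.2469  0.1292] 324
(390, 188) z 0.1258 c [ 0.5578 -0.3143  0.126 ] 317
(420, 224) z 0.1277 c [ 0.4575 -0.3943  0.1277] 318
```

View pics/w8.png

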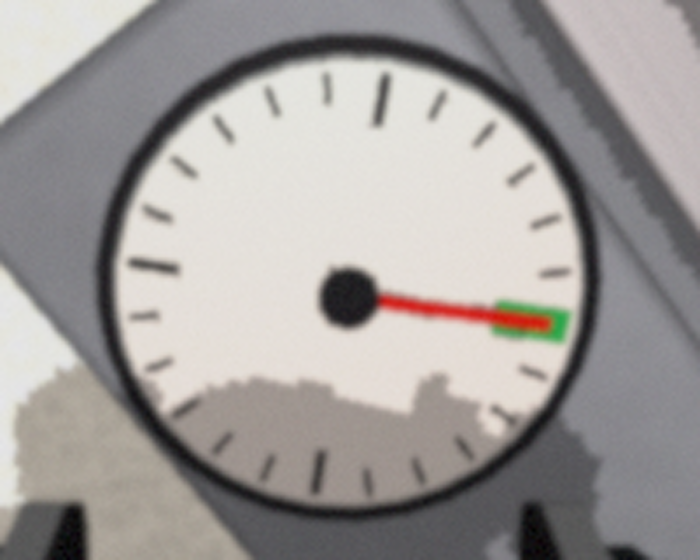

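Request:
{"name": "arm_command", "arguments": {"steps": [{"xyz":[-5,55,0],"angular":[0,0,10]},{"xyz":[-10,110,0],"angular":[0,0,20]},{"xyz":[-14,165,0],"angular":[0,0,30]},{"xyz":[-17,220,0],"angular":[0,0,40]},{"xyz":[-20.6,277,7],"angular":[0,0,50]},{"xyz":[-20.6,277,17],"angular":[0,0,53]},{"xyz":[-20.6,277,17],"angular":[0,0,53]},{"xyz":[-20.6,277,17],"angular":[0,0,53]}], "claw": 0.0}}

```text
clock: 16.55
tool_pos: [0.4588, -0.1151, 0.3258]
tcp_rot: [[0.785, -0.62, -0.0], [-0.62, -0.785, 0.0], [-0.0, 0.0, -1.0]]
wrist_force: [0.6, 0.2, 0.3]
finger_gap: -0.001
```

Run:
```python
from h import *
o=get_obs();print(o['tool_pos'],o['wrist_force'],o['finger_gap'],o['q'])
d=save('wrist','w9.png');P=cloud(d)
m=(P[...,2]>.12)&(P[...,2]<.135)&(abs(P[...,0]-.459)<.04)&(abs(P[...,1]+.1153)<.04)
t=P[m];print(len(t),t.mean(0),cv2.minEnclosingCircle((t[:,:2]*1000).astype(np.float32)))
go([.459,-.1153,.303],-38.35)
```

```text
[ 0.4588 -0.1151  0.3258] [0.5522 0.1737 0.3444] -0.0007042344312907556 [-0.2458  0.188  -0.2671  1.1158  0.      1.9933]
6276 [ 0.4662 -0.1114  0.1272] ((461.00494384765625, -117.4156265258789), 26.919944763183594)
turn z deg 0.1 -> j6 114.2
turn z deg -179.9 -> j6 -65.8
shift mm [ 0.4  0.2 23. ] dist 23.0 tilt fix deg [-0.01 -0.01  0.  ] yaw now -38.28
```

View pics/w9.png

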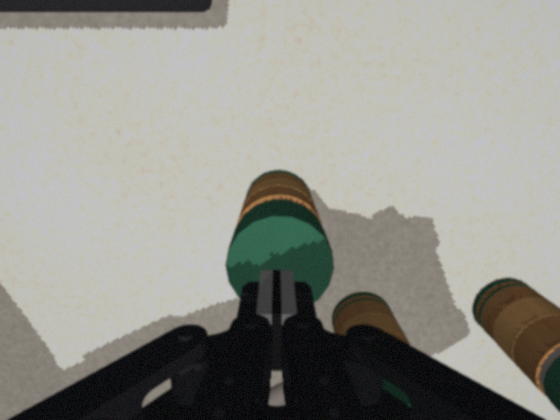

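Request:
{"name": "arm_command", "arguments": {"steps": [{"xyz":[0.5,0,15],"angular":[0,0,0]},{"xyz":[0.5,0,23],"angular":[0,0,0]},{"xyz":[0.5,0,26],"angular":[0,0,0]},{"xyz":[0.5,0,29],"angular":[0,0,0]},{"xyz":[0.5,0,31],"angular":[0,0,0]},{"xyz":[0.5,0,32],"angular":[0,0,0]},{"xyz":[0.5,0,32],"angular":[0,0,0]}]}}

```text
clock: 17.48
tool_pos: [0.459, -0.1153, 0.2937]
tcp_rot: [[0.784, -0.621, 0.0], [-0.621, -0.784, 0.0], [0.0, -0.0, -1.0]]
wrist_force: [-0.4, 0.6, 3.2]
finger_gap: -0.001
```

Request:
{"name": "arm_command", "arguments": {"steps": [{"xyz":[0,0,1],"angular":[0,0,0]},{"xyz":[0,0,2],"angular":[0,0,0]},{"xyz":[0,0,2],"angular":[0,0,0]}]}}

```text
clock: 17.85
tool_pos: [0.4596, -0.1155, 0.2933]
tcp_rot: [[0.784, -0.621, 0.003], [-0.621, -0.784, -0.001], [0.003, -0.001, -1.0]]
wrist_force: [-6.0, 2.0, 28.0]
finger_gap: 0.003
```

Request:
{"name": "arm_command", "arguments": {"steps": [{"xyz":[0,0,-5],"angular":[0,0,0]},{"xyz":[0,0,-25],"angular":[0,0,0]},{"xyz":[0,0,-27],"angular":[0,0,0]}]}}

```text
clock: 18.23
tool_pos: [0.4594, -0.1155, 0.3195]
tcp_rot: [[0.784, -0.621, 0.002], [-0.621, -0.784, -0.0], [0.001, -0.001, -1.0]]
wrist_force: [-0.7, -0.2, -0.5]
finger_gap: 0.002
```

Request:
{"name": "arm_command", "arguments": {"steps": [{"xyz":[0,0,0],"angular":[0,0,0]},{"xyz":[0,0,0],"angular":[0,0,0]},{"xyz":[0,0,0],"angular":[0,0,0]},{"xyz":[0,0,0],"angular":[0,0,0]},{"xyz":[0,0,0],"angular":[0,0,0]}], "claw": 0.8}}

```text
clock: 18.85
tool_pos: [0.4591, -0.1155, 0.3187]
tcp_rot: [[0.784, -0.621, -0.0], [-0.621, -0.784, 0.0], [-0.0, 0.0, -1.0]]
wrist_force: [0.5, -0.2, 0.4]
finger_gap: 0.801
```

Run:
```python
from h import *
o=get_obs();print(o['tool_pos'],o['wrist_force'],o['finger_gap'])
d=snapshot('top');P=cloud(d)
for i,(x,y) in enumerate([(.459,-.115),(.451,-.247),(.558,-.3145),(.4575,-.394)]):
    m=(np.hypot(P[...,0]-x,P[...,1]-y)<.035)&(P[...,2]>.112)&(P[...,2]<.136)
    t=P[m];print(i,len(t),np.median(t,0) if len(t) else '')
d=save('scene','s10.png')
cv2.imwrite('pics/s10z.png',cv2.resize(d['frame'][150:260,80:280],None,fx=4,fy=4,interpolation=cv2.INTER_CUBIC)[:,:,::-1])
go([.459,-.1155,.245],-38.35)
```

```text
[ 0.4591 -0.1155  0.3187] [ 0.5237 -0.1929  0.4058] 0.8007394480561849
0 0 
1 100 [ 0.4473 -0.2621  0.1292]
2 336 [ 0.5568 -0.3135  0.126 ]
3 350 [ 0.4568 -0.3926  0.127 ]
turn z deg -0.0 -> j6 114.2
turn z deg 180.0 -> j6 294.2
shift mm [-0.   0.1 73.7] dist 73.7 tilt fix deg [-0.  0.  0.] yaw now -38.38
```

View pics/s10z.png

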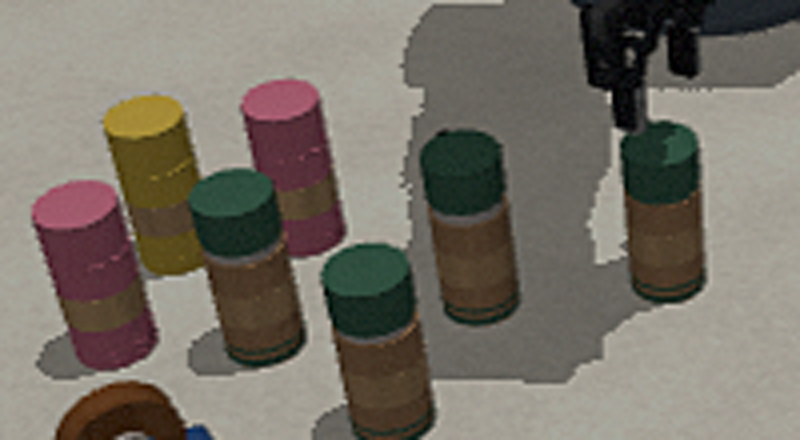

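Canister 1's white band is gone at crop (660,195). The other three still show theirs. I'll grasp canister 1.

Request:
{"name": "arm_command", "arguments": {"steps": [{"xyz":[0,0,30],"angular":[0,0,0]},{"xyz":[0,0,60],"angular":[0,0,0]},{"xyz":[0,0,74],"angular":[0,0,0]},{"xyz":[0,0,74],"angular":[0,0,0]}]}}

```text
clock: 19.45
tool_pos: [0.4588, -0.1154, 0.2443]
tcp_rot: [[0.784, -0.621, -0.001], [-0.621, -0.784, 0.0], [-0.001, 0.001, -1.0]]
wrist_force: [0.5, -0.5, 0.4]
finger_gap: 0.797
```

Request:
{"name": "arm_command", "arguments": {"steps": [{"xyz":[0,0,0],"angular":[0,0,0]},{"xyz":[0,0,0],"angular":[0,0,0]},{"xyz":[0,0,0],"angular":[0,0,0]},{"xyz":[0,0,0],"angular":[0,0,0]},{"xyz":[0,0,0],"angular":[0,0,0]}], "claw": 0.0, "force": 30}}

```text
clock: 20.08
tool_pos: [0.4596, -0.1156, 0.2457]
tcp_rot: [[0.784, -0.621, 0.002], [-0.621, -0.784, -0.001], [0.002, -0.001, -1.0]]
wrist_force: [0.8, -1.5, 8.1]
finger_gap: 0.627
```

Run:
```python
from h import *
o=get_obs();print(o['tool_pos'],o['wrist_force'],o['finger_gap'])
th=np.radians(51.65);ex=np.array([np.cos(th),np.sin(th)]);ey=np.array([-ex[1],ex[0]]);c=np.array([.5547,.2634])
# carrier x=-ey, carrier y = ex
for sx in (1,-1):
  for sy in (1,-1):
    print('cell',sx,sy,(c-ey*.043*sx+ex*.039*sy).round(4))
```

```text
[ 0.4596 -0.1156  0.2457] [ 0.7502 -1.498   8.0872] 0.6268002073471673
cell 1 1 [0.6126 0.2673]
cell 1 -1 [0.5642 0.2061]
cell -1 1 [0.5452 0.3207]
cell -1 -1 [0.4968 0.2595]
```

Request:
{"name": "arm_command", "arguments": {"steps": [{"xyz":[0,0,-10],"angular":[0,0,0]},{"xyz":[0,0,-50],"angular":[0,0,0]},{"xyz":[0,0,-110],"angular":[0,0,0]},{"xyz":[0,0,-170],"angular":[0,0,0]},{"xyz":[0,0,-185],"angular":[0,0,0]},{"xyz":[0,0,-185],"angular":[0,0,0]}]}}

```text
clock: 20.82
tool_pos: [0.4591, -0.1154, 0.4302]
tcp_rot: [[0.784, -0.621, 0.001], [-0.621, -0.784, -0.0], [0.001, -0.001, -1.0]]
wrist_force: [0.3, -0.2, -2.9]
finger_gap: 0.618
```

Run:
```python
from h import *
o=get_obs();print(o['tool_pos'],o['wrist_force'],o['finger_gap'],o['q'])
d=save('top','t11.png');P=cloud(d)
m=np.zeros(P.shape[:2],bool);m[110:260,90:270]=1
a=m&(P[...,2]>0.115)&(P[...,2]<0.135)
t=P[a];print(len(t),cv2.minAreaRect((t[:,:2]*1000).astype(np.float32)))
a=m&(P[...,2]>0.145)&(P[...,2]<0.165)
t=P[a];print(len(t),cv2.minAreaRect((t[:,:2]*1000).astype(np.float32)))
go([.5452,.3207,.43],-38.35)
```

```text
[ 0.4591 -0.1154  0.4302] [ 0.3211 -0.1836 -2.9039] 0.6182396984648709 [-0.2463  0.1542 -0.042   1.3732  0.      1.9942]
997 ((553.8993530273438, 375.67340087890625), (375.3505859375, 301.0824890136719), 61.66888427734375)
203 ((571.3160400390625, 414.2635192871094), (286.98724365234375, 229.60113525390625), 57.010440826416016)
turn z deg -0.0 -> j6 158.8
turn z deg 180.0 -> j6 338.8
shift mm [-203.1 -395.5   -1. ] dist 444.6 tilt fix deg [ 0.02  0.04 -0.  ] yaw now -38.37
```

View pics/t11.png

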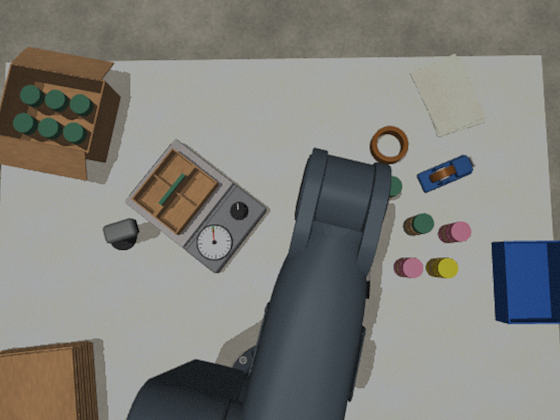

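Request:
{"name": "arm_command", "arguments": {"steps": [{"xyz":[-15,-30,0],"angular":[0,0,0]},{"xyz":[-36,-70,0],"angular":[0,0,0]},{"xyz":[-60,-117,0],"angular":[0,0,0]},{"xyz":[-84,-164,0],"angular":[0,0,0]},{"xyz":[-108,-211,0],"angular":[0,0,0]},{"xyz":[-132,-258,0],"angular":[0,0,0]},{"xyz":[-156,-305,0],"angular":[0,0,0]},{"xyz":[-178,-348,0],"angular":[0,0,0]},{"xyz":[-195,-380,0],"angular":[0,0,0]},{"xyz":[-203,-395,0],"angular":[0,0,0]},{"xyz":[-203,-395,0],"angular":[0,0,0]},{"xyz":[-203,-395,0],"angular":[0,0,0]}]}}

```text
clock: 22.38
tool_pos: [0.545, 0.3197, 0.4286]
tcp_rot: [[0.784, -0.621, -0.002], [-0.621, -0.784, -0.001], [-0.001, 0.002, -1.0]]
wrist_force: [0.5, -0.5, -2.1]
finger_gap: 0.62
```

Run:
```python
from h import *
o=get_obs();print(o['tool_pos'],o['wrist_force'],o['finger_gap'],o['q'])
d=save('wrist','w12.png');P=cloud(d)
d=save('scene','s12.png')
P=cloud(d)
go([.5452,.3207,.325],-38.35)
```

```text
[0.545  0.3197 0.4286] [ 0.4607 -0.4925 -2.1331] 0.6204161879239702 [ 0.5305  0.5072  0.4461  1.5116 -0.0001  2.7713]
turn z deg -0.1 -> j6 158.8
turn z deg 179.9 -> j6 338.8
shift mm [ -0.7  -1.1 104.4] dist 104.4 tilt fix deg [ 0.04  0.01 -0.  ] yaw now -38.42
```

View pics/w12.png

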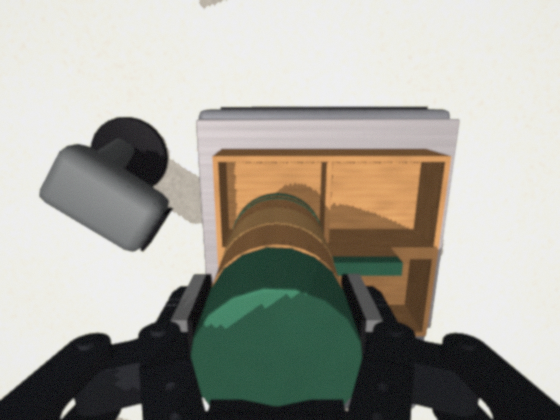

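View pics/s12.png

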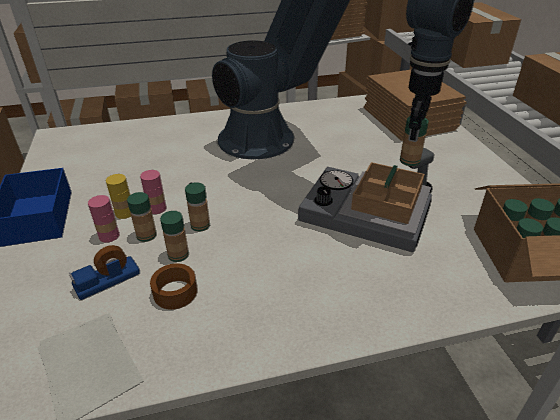

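Request:
{"name": "arm_command", "arguments": {"steps": [{"xyz":[-0.7,-1,25],"angular":[0,0,0]},{"xyz":[-0.7,-1,60],"angular":[0,0,0]},{"xyz":[-0.7,-1,85],"angular":[0,0,0]},{"xyz":[-0.7,-1,97],"angular":[0,0,0]},{"xyz":[-0.7,-1,100],"angular":[0,0,0]},{"xyz":[-0.7,-1,102],"angular":[0,0,0]},{"xyz":[-0.7,-1,104],"angular":[0,0,0]},{"xyz":[-0.7,-1,105],"angular":[0,0,0]},{"xyz":[-0.7,-1,105],"angular":[0,0,0]}]}}

```text
clock: 23.6
tool_pos: [0.5452, 0.3215, 0.3248]
tcp_rot: [[0.784, -0.621, 0.0], [-0.621, -0.784, 0.0], [0.0, -0.0, -1.0]]
wrist_force: [-0.2, 0.8, -2.1]
finger_gap: 0.624
```

Request:
{"name": "arm_command", "arguments": {"steps": [{"xyz":[0,0,1],"angular":[0,0,0]},{"xyz":[0,0,2],"angular":[0,0,0]},{"xyz":[0,0,2.5],"angular":[0,0,0]},{"xyz":[0,0,2.5],"angular":[0,0,0]}]}}

```text
clock: 24.1
tool_pos: [0.5452, 0.3215, 0.3223]
tcp_rot: [[0.784, -0.621, 0.0], [-0.621, -0.784, 0.0], [0.0, -0.0, -1.0]]
wrist_force: [-0.0, -0.1, 0.9]
finger_gap: 0.626
```

Request:
{"name": "arm_command", "arguments": {"steps": [{"xyz":[0,0,0],"angular":[0,0,0]},{"xyz":[0,0,0],"angular":[0,0,0]},{"xyz":[0,0,0],"angular":[0,0,0]},{"xyz":[0,0,-5],"angular":[0,0,0]},{"xyz":[0,0,-30],"angular":[0,0,0]},{"xyz":[0,0,-80],"angular":[0,0,0]},{"xyz":[0,0,-100],"angular":[0,0,0]},{"xyz":[0,0,-100],"angular":[0,0,0]}], "claw": 0.8}}

```text
clock: 25.1
tool_pos: [0.5454, 0.3216, 0.424]
tcp_rot: [[0.784, -0.621, 0.003], [-0.621, -0.784, 0.002], [0.001, -0.003, -1.0]]
wrist_force: [-0.3, -0.1, -0.1]
finger_gap: 0.8
```

```bash
cat >> h.py <<'E'
def cans(d=None,near=None):
    d=d or snapshot('top');P=cloud(d)
    m=(P[...,2]>.112)&(P[...,2]<.14)&(P[...,1]<-.06)&(P[...,0]>.28)&(P[...,0]<.62)
    f=d['frame'];hsv=cv2.cvtColor(f,cv2.COLOR_RGB2HSV)
    n,l,st,_=cv2.connectedComponentsWithStats(m.astype(np.uint8))
    for i in range(1,n):
        if st[i,4]<150: continue
        a=l==i;zt=np.percentile(P[a][:,2],60);b=a&(abs(P[...,2]-zt)<.007)
        print('can',P[b].mean(0).round(4),'n',b.sum(),'hue',np.median(hsv[b][:,0]),'px',st[i,:2])
E
python3 - <<'E'
from h import *
o=get_obs();print(o['tool_pos'],o['wrist_force'],o['finger_gap'])
d=save('wrist','w13.png');cans()
go([.451,-.2468,.425],-38.35)
E
```

```text
[0.5454 0.3216 0.424 ] [-0.2768 -0.0586 -0.0837] 0.7998376802773988
can [ 0.5578 -0.3145  0.126 ] n 318 hue 75.0 px [381 176]
can [ 0.4577 -0.3938  0.1274] n 326 hue 75.0 px [412 213]
can [ 0.4506 -0.2468  0.1292] n 327 hue 75.0 px [357 216]
can [ 0.4352 -0.4929  0.1199] n 323 hue 170.0 px [449 221]
can [ 0.3412 -0.3628  0.1198] n 335 hue 170.0 px [402 257]
can [ 0.3398 -0.4545  0.1199] n 329 hue 28.0 px [437 258]
turn z deg -0.0 -> j6 99.7
turn z deg 180.0 -> j6 279.7
shift mm [278.9 504.   -3.2] dist 576.0 tilt fix deg [ 0.03  0.01 -0.  ] yaw now -38.38
```

View pics/w13.png

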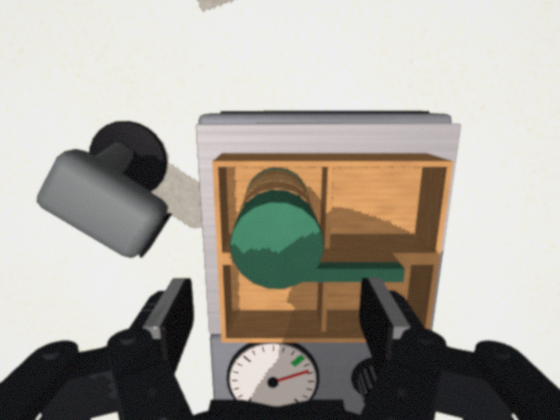

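Canister 1 stands in the upper-left cell, its cap at (277,240). Next is canister 2, the green one at top-view pixel (366,227).

Request:
{"name": "arm_command", "arguments": {"steps": [{"xyz":[24,43,0],"angular":[0,0,0]},{"xyz":[52,94,0],"angular":[0,0,0]},{"xyz":[80,145,0],"angular":[0,0,0]},{"xyz":[108,196,0],"angular":[0,0,0]},{"xyz":[136,246,0],"angular":[0,0,0]},{"xyz":[164,297,0],"angular":[0,0,0]},{"xyz":[192,347,0],"angular":[0,0,0]},{"xyz":[220,397,0],"angular":[0,0,0]},{"xyz":[248,448,20],"angular":[0,0,0]},{"xyz":[270,488,50],"angular":[0,0,0]},{"xyz":[279,504,80],"angular":[0,0,0]},{"xyz":[279,504,100],"angular":[0,0,0]},{"xyz":[279,504,100],"angular":[0,0,0]},{"xyz":[279,504,100],"angular":[0,0,0]}], "claw": 0.0}}

```text
clock: 26.95
tool_pos: [0.4511, -0.2466, 0.3226]
tcp_rot: [[0.784, -0.62, 0.0], [-0.62, -0.784, -0.0], [0.0, -0.0, -1.0]]
wrist_force: [-0.6, 0.2, 1.3]
finger_gap: -0.002
```

Run:
```python
from h import *
o=get_obs();print(o['tool_pos'],o['wrist_force'],o['finger_gap'])
d=save('scene','s14.png')
go([.4506,-.2468,.293],-38.35)
```

```text
[ 0.4511 -0.2466  0.3226] [-0.6199  0.2239  1.2999] -0.0021273822682652517
turn z deg 0.0 -> j6 99.6
turn z deg -180.0 -> j6 -80.4
shift mm [-0.4  0.5 29.9] dist 29.9 tilt fix deg [-0.01 -0.05  0.  ] yaw now -38.34
```

View pics/s14.png

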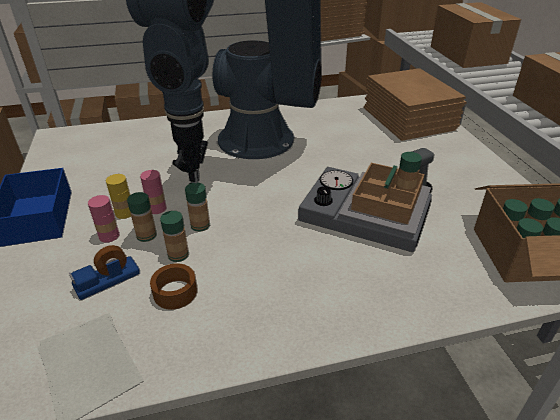

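The closed fingertips sit above canister 2's cap at (196,185). Pressing now.

Request:
{"name": "arm_command", "arguments": {"steps": [{"xyz":[-0.5,0.5,15],"angular":[0,0,0]},{"xyz":[-0.5,0.5,20],"angular":[0,0,0]},{"xyz":[-0.5,0.5,23],"angular":[0,0,0]},{"xyz":[-0.5,0.5,26],"angular":[0,0,0]},{"xyz":[-0.5,0.5,29],"angular":[0,0,0]},{"xyz":[-0.5,0.5,30.5],"angular":[0,0,0]},{"xyz":[-0.5,0.5,31.5],"angular":[0,0,0]},{"xyz":[-0.5,0.5,31.5],"angular":[0,0,0]}]}}

```text
clock: 28.0
tool_pos: [0.451, -0.2472, 0.2933]
tcp_rot: [[0.784, -0.621, 0.004], [-0.621, -0.784, -0.002], [0.005, -0.001, -1.0]]
wrist_force: [-6.9, 4.2, 37.6]
finger_gap: -0.001
```

Request:
{"name": "arm_command", "arguments": {"steps": [{"xyz":[0,0,-5],"angular":[0,0,0]},{"xyz":[0,0,-25],"angular":[0,0,0]},{"xyz":[0,0,-27],"angular":[0,0,0]}]}}

```text
clock: 28.38
tool_pos: [0.4506, -0.2471, 0.3185]
tcp_rot: [[0.784, -0.621, 0.001], [-0.621, -0.784, -0.001], [0.002, -0.0, -1.0]]
wrist_force: [0.9, -0.2, -0.4]
finger_gap: 0.004
```

Request:
{"name": "arm_command", "arguments": {"steps": [{"xyz":[0,0,0],"angular":[0,0,0]},{"xyz":[0,0,0],"angular":[0,0,0]},{"xyz":[0,0,0],"angular":[0,0,0]},{"xyz":[0,0,0],"angular":[0,0,0]},{"xyz":[0,0,0],"angular":[0,0,0]}], "claw": 0.8}}

```text
clock: 29.0
tool_pos: [0.4503, -0.247, 0.3176]
tcp_rot: [[0.784, -0.621, -0.0], [-0.621, -0.784, 0.0], [-0.0, 0.0, -1.0]]
wrist_force: [-0.1, 0.2, 0.3]
finger_gap: 0.798
```

Run:
```python
from h import *
d=snapshot('scene')
cv2.imwrite('pics/s15z.png',cv2.resize(d['frame'][150:260,80:280],None,fx=4,fy=4,interpolation=cv2.INTER_CUBIC)[:,:,::-1])
go([.4508,-.2468,.245],-38.35)
```

```text
turn z deg -0.0 -> j6 99.7
turn z deg 180.0 -> j6 279.7
shift mm [ 0.3 -0.4 72.6] dist 72.6 tilt fix deg [-0.    0.01  0.  ] yaw now -38.38
```

View pics/s15z.png

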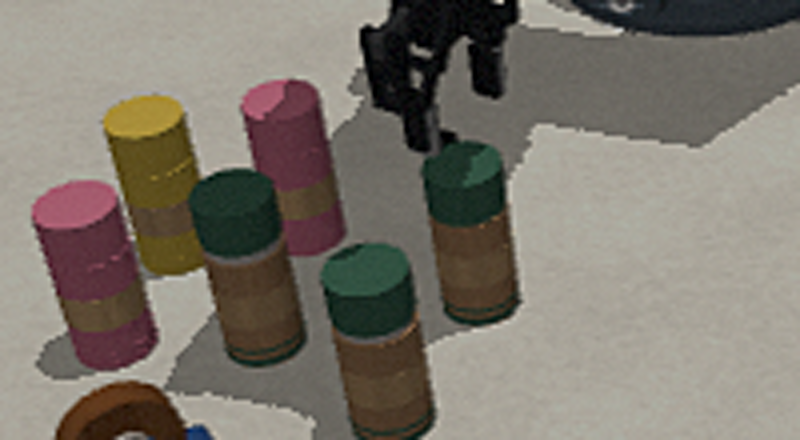

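Cap 2 is home, with no white band at crop (465,220). Grasping and lifting.

Request:
{"name": "arm_command", "arguments": {"steps": [{"xyz":[0,0,30],"angular":[0,0,0]},{"xyz":[0,0,60],"angular":[0,0,0]},{"xyz":[0,0,73],"angular":[0,0,0]},{"xyz":[0,0,73],"angular":[0,0,0]}]}}

```text
clock: 29.55
tool_pos: [0.4502, -0.2469, 0.2444]
tcp_rot: [[0.784, -0.621, -0.001], [-0.621, -0.784, 0.001], [-0.001, 0.0, -1.0]]
wrist_force: [-0.5, -0.6, 1.1]
finger_gap: 0.799
```

Request:
{"name": "arm_command", "arguments": {"steps": [{"xyz":[0,0,0],"angular":[0,0,0]},{"xyz":[0,0,0],"angular":[0,0,0]},{"xyz":[0,0,0],"angular":[0,0,0]},{"xyz":[0,0,0],"angular":[0,0,0]},{"xyz":[0,0,0],"angular":[0,0,0]}], "claw": 0.0}}

```text
clock: 30.18
tool_pos: [0.4508, -0.2472, 0.2458]
tcp_rot: [[0.784, -0.621, 0.002], [-0.621, -0.784, -0.001], [0.002, -0.0, -1.0]]
wrist_force: [-0.1, -1.1, 7.0]
finger_gap: 0.623
```

Request:
{"name": "arm_command", "arguments": {"steps": [{"xyz":[0,0,-10],"angular":[0,0,0]},{"xyz":[0,0,-50],"angular":[0,0,0]},{"xyz":[0,0,-110],"angular":[0,0,0]},{"xyz":[0,0,-170],"angular":[0,0,0]},{"xyz":[0,0,-195],"angular":[0,0,0]},{"xyz":[0,0,-195],"angular":[0,0,0]}]}}

```text
clock: 30.92
tool_pos: [0.4505, -0.247, 0.4418]
tcp_rot: [[0.784, -0.621, 0.003], [-0.621, -0.784, -0.002], [0.003, -0.001, -1.0]]
wrist_force: [0.3, -0.2, -2.9]
finger_gap: 0.625
```

Run:
```python
from h import *
o=get_obs();print(o['tool_pos'],o['wrist_force'],o['finger_gap'])
go([.4968,.2595,.44],-38.35)
```

```text
[ 0.4505 -0.247   0.4418] [ 0.2569 -0.2129 -2.9118] 0.6246359640548861
turn z deg -0.0 -> j6 155.9
turn z deg 180.0 -> j6 335.9
shift mm [-278.1 -425.9    1.1] dist 508.6 tilt fix deg [-0.03 -0.2   0.  ] yaw now -38.38
```

Request:
{"name": "arm_command", "arguments": {"steps": [{"xyz":[-18,-28,0],"angular":[0,0,0]},{"xyz":[-42,-65,0],"angular":[0,0,0]},{"xyz":[-69,-106,0],"angular":[0,0,0]},{"xyz":[-97,-149,0],"angular":[0,0,0]},{"xyz":[-125,-192,0],"angular":[0,0,0]},{"xyz":[-153,-235,0],"angular":[0,0,0]},{"xyz":[-181,-278,0],"angular":[0,0,0]},{"xyz":[-209,-320,0],"angular":[0,0,0]},{"xyz":[-235,-360,0],"angular":[0,0,0]},{"xyz":[-258,-395,0],"angular":[0,0,0]},{"xyz":[-273,-418,0],"angular":[0,0,0]},{"xyz":[-278,-426,0],"angular":[0,0,0]},{"xyz":[-278,-426,0],"angular":[0,0,0]},{"xyz":[-278,-426,0],"angular":[0,0,0]}]}}

```text
clock: 32.67
tool_pos: [0.4968, 0.2587, 0.4396]
tcp_rot: [[0.783, -0.621, -0.0], [-0.621, -0.783, -0.0], [-0.0, 0.0, -1.0]]
wrist_force: [0.3, 0.2, -2.5]
finger_gap: 0.63
```

Run:
```python
from h import *
o=get_obs();print(o['tool_pos'],o['wrist_force'],o['finger_gap'])
d=save('wrist','w16.png')
go([.4968,.2595,.327],-38.35)
```

```text
[0.4968 0.2587 0.4396] [ 0.3484  0.1766 -2.4978] 0.6303940260024451
turn z deg -0.1 -> j6 155.9
turn z deg 179.9 -> j6 335.9
shift mm [ -0.6  -0.7 112.7] dist 112.7 tilt fix deg [ 0.01 -0.    0.  ] yaw now -38.43
```

View pics/w16.png

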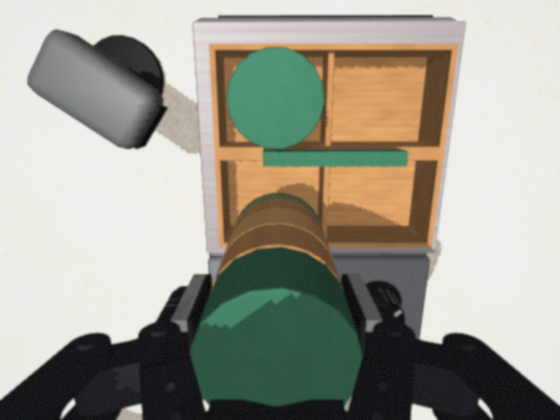

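Request:
{"name": "arm_command", "arguments": {"steps": [{"xyz":[0,-0.7,25],"angular":[0,0,0]},{"xyz":[0,-0.7,60],"angular":[0,0,0]},{"xyz":[0,-0.7,90],"angular":[0,0,0]},{"xyz":[0,-0.7,106],"angular":[0,0,0]},{"xyz":[0,-0.7,111],"angular":[0,0,0]},{"xyz":[0,-0.7,113.5],"angular":[0,0,0]},{"xyz":[0,-0.7,115.5],"angular":[0,0,0]},{"xyz":[0,-0.7,117],"angular":[0,0,0]},{"xyz":[0,-0.7,118.5],"angular":[0,0,0]},{"xyz":[0,-0.7,118.5],"angular":[0,0,0]}]}}

```text
clock: 33.98
tool_pos: [0.4974, 0.2602, 0.3214]
tcp_rot: [[0.784, -0.621, 0.001], [-0.621, -0.784, 0.0], [0.0, -0.0, -1.0]]
wrist_force: [0.6, -0.6, -0.1]
finger_gap: 0.628
```

Request:
{"name": "arm_command", "arguments": {"steps": [{"xyz":[0,0,0.5],"angular":[0,0,0]},{"xyz":[0,0,0.5],"angular":[0,0,0]}]}}

```text
clock: 34.22
tool_pos: [0.4974, 0.2602, 0.3209]
tcp_rot: [[0.784, -0.621, 0.0], [-0.621, -0.784, 0.0], [0.0, -0.0, -1.0]]
wrist_force: [0.9, 0.3, 1.8]
finger_gap: 0.626
```

Request:
{"name": "arm_command", "arguments": {"steps": [{"xyz":[0,0,0],"angular":[0,0,0]},{"xyz":[0,0,0],"angular":[0,0,0]},{"xyz":[0,0,0],"angular":[0,0,0]},{"xyz":[0,0,-5],"angular":[0,0,0]},{"xyz":[0,0,-30],"angular":[0,0,0]},{"xyz":[0,0,-80],"angular":[0,0,0]},{"xyz":[0,0,-105],"angular":[0,0,0]},{"xyz":[0,0,-105],"angular":[0,0,0]}], "claw": 0.8}}

```text
clock: 35.22
tool_pos: [0.4976, 0.2603, 0.4278]
tcp_rot: [[0.784, -0.621, 0.003], [-0.621, -0.784, 0.002], [0.001, -0.003, -1.0]]
wrist_force: [0.4, 0.7, -0.4]
finger_gap: 0.798
```

Run:
```python
from h import *
o=get_obs();print(o['tool_pos'],o['wrist_force'],o['finger_gap'])
d=save('wrist','w17.png');cans()
go([.4577,-.3938,.425],-38.35)
```

```text
[0.4976 0.2603 0.4278] [ 0.3819  0.6552 -0.4312] 0.798440618239546
can [ 0.5578 -0.3145  0.1263] n 311 hue 75.0 px [381 176]
can [ 0.4578 -0.394   0.1274] n 323 hue 75.0 px [412 213]
can [ 0.436  -0.4931  0.1193] n 327 hue 170.0 px [449 221]
can [ 0.3411 -0.3627  0.12  ] n 336 hue 170.0 px [402 257]
can [ 0.3394 -0.4544  0.1198] n 331 hue 28.0 px [437 258]
turn z deg -0.0 -> j6 87.6
turn z deg 180.0 -> j6 267.6
shift mm [375.  537.2   0.4] dist 655.1 tilt fix deg [ 0.02  0.01 -0.  ] yaw now -38.37
```

View pics/w17.png

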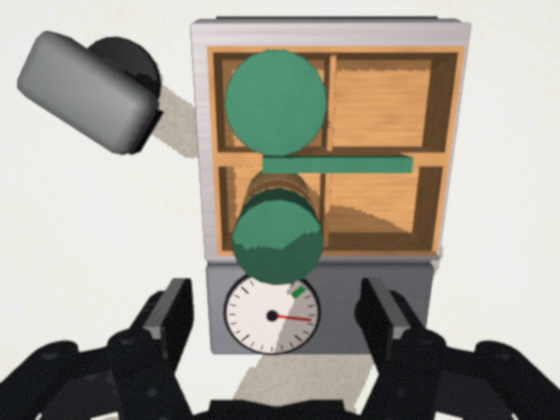

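Two canisters are in the left cells, caps at (275,105) and (277,235). The remaining green ones are at top-view pixels (420,224) and (390,188). Going to (420,224), world (0.458, -0.394).

Request:
{"name": "arm_command", "arguments": {"steps": [{"xyz":[28,40,0],"angular":[0,0,0]},{"xyz":[60,86,0],"angular":[0,0,0]},{"xyz":[94,135,0],"angular":[0,0,0]},{"xyz":[128,184,0],"angular":[0,0,0]},{"xyz":[162,232,0],"angular":[0,0,0]},{"xyz":[196,281,0],"angular":[0,0,0]},{"xyz":[230,330,0],"angular":[0,0,0]},{"xyz":[264,378,0],"angular":[0,0,0]},{"xyz":[298,427,0],"angular":[0,0,0]},{"xyz":[332,476,20],"angular":[0,0,0]},{"xyz":[360,516,50],"angular":[0,0,0]},{"xyz":[375,537,80],"angular":[0,0,0]},{"xyz":[375,537,103],"angular":[0,0,0]},{"xyz":[375,537,103],"angular":[0,0,0]},{"xyz":[375,537,103],"angular":[0,0,0]}], "claw": 0.0}}

```text
clock: 37.2
tool_pos: [0.458, -0.3934, 0.3233]
tcp_rot: [[0.784, -0.621, 0.0], [-0.621, -0.784, -0.0], [0.0, -0.0, -1.0]]
wrist_force: [-0.6, -0.2, 0.6]
finger_gap: 0.002
```

Run:
```python
from h import *
o=get_obs();print(o['tool_pos'],o['wrist_force'],o['finger_gap'])
d=save('wrist','w18.png')
go([.4578,-.394,.293],-38.35)
```

```text
[ 0.458  -0.3934  0.3233] [-0.552  -0.2218  0.6245] 0.0018512092784614385
turn z deg 0.0 -> j6 87.6
turn z deg -180.0 -> j6 -92.4
shift mm [ 0.   0.7 30.7] dist 30.7 tilt fix deg [ 0.   -0.06  0.  ] yaw now -38.35
```

View pics/w18.png

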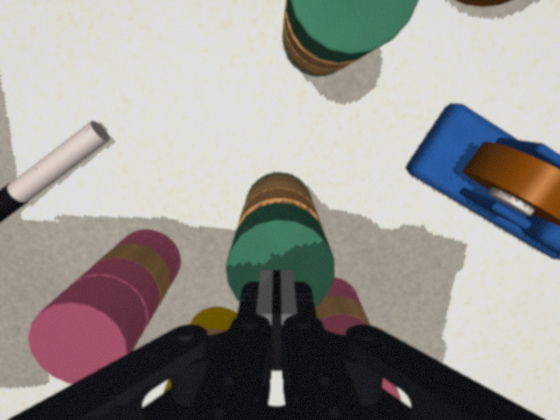

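Request:
{"name": "arm_command", "arguments": {"steps": [{"xyz":[0,0.7,15],"angular":[0,0,0]},{"xyz":[0,0.7,22],"angular":[0,0,0]},{"xyz":[0,0.7,25],"angular":[0,0,0]},{"xyz":[0,0.7,28],"angular":[0,0,0]},{"xyz":[0,0.7,30],"angular":[0,0,0]},{"xyz":[0,0.7,31],"angular":[0,0,0]},{"xyz":[0,0.7,31.8],"angular":[0,0,0]},{"xyz":[0,0.7,31.8],"angular":[0,0,0]}]}}

```text
clock: 38.25
tool_pos: [0.4579, -0.3944, 0.2934]
tcp_rot: [[0.784, -0.621, 0.003], [-0.621, -0.784, -0.002], [0.004, 0.0, -1.0]]
wrist_force: [-3.9, 3.8, 28.9]
finger_gap: 0.001
```

Request:
{"name": "arm_command", "arguments": {"steps": [{"xyz":[0,0,-5],"angular":[0,0,0]},{"xyz":[0,0,-25],"angular":[0,0,0]},{"xyz":[0,0,-27],"angular":[0,0,0]}]}}

```text
clock: 38.62
tool_pos: [0.4577, -0.3944, 0.3188]
tcp_rot: [[0.784, -0.621, 0.001], [-0.621, -0.784, -0.001], [0.002, 0.0, -1.0]]
wrist_force: [0.1, -0.5, -0.0]
finger_gap: 0.0
```

Request:
{"name": "arm_command", "arguments": {"steps": [{"xyz":[0,0,0],"angular":[0,0,0]},{"xyz":[0,0,0],"angular":[0,0,0]},{"xyz":[0,0,0],"angular":[0,0,0]},{"xyz":[0,0,0],"angular":[0,0,0]},{"xyz":[0,0,0],"angular":[0,0,0]}], "claw": 0.8}}

```text
clock: 39.25
tool_pos: [0.4575, -0.3942, 0.3178]
tcp_rot: [[0.784, -0.621, -0.0], [-0.621, -0.784, 0.0], [-0.0, 0.0, -1.0]]
wrist_force: [0.4, 0.6, -0.1]
finger_gap: 0.803
```

Run:
```python
from h import *
d=snapshot('scene')
cv2.imwrite('pics/s19z.png',cv2.resize(d['frame'][150:260,80:280],None,fx=4,fy=4,interpolation=cv2.INTER_CUBIC)[:,:,::-1])
go([.4578,-.394,.245],-38.35)
```

```text
turn z deg -0.0 -> j6 87.6
turn z deg 180.0 -> j6 267.6
shift mm [ 0.1 -0.3 72.9] dist 72.9 tilt fix deg [-0.  0.  0.] yaw now -38.37
```

View pics/s19z.png

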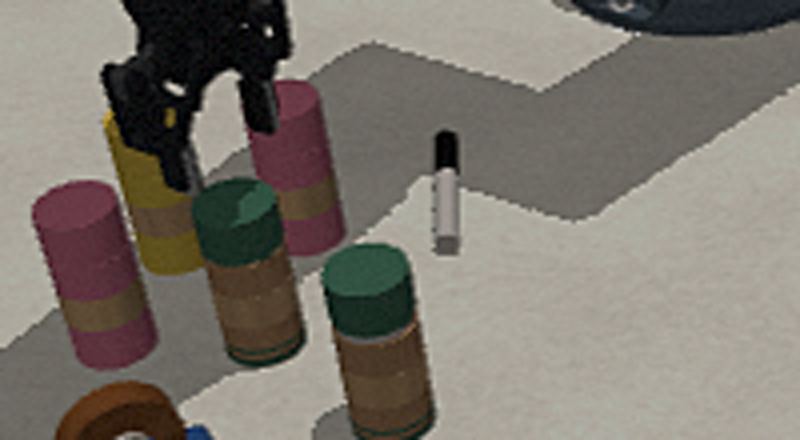

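Cap 3 is home, with no band at crop (245,260). Grasping.

Request:
{"name": "arm_command", "arguments": {"steps": [{"xyz":[0,0,30],"angular":[0,0,0]},{"xyz":[0,0,60],"angular":[0,0,0]},{"xyz":[0,0,73],"angular":[0,0,0]},{"xyz":[0,0,73],"angular":[0,0,0]}]}}

```text
clock: 39.8
tool_pos: [0.4574, -0.3941, 0.2446]
tcp_rot: [[0.784, -0.621, -0.001], [-0.621, -0.784, 0.001], [-0.001, -0.0, -1.0]]
wrist_force: [0.2, 0.6, 0.2]
finger_gap: 0.801
```

Request:
{"name": "arm_command", "arguments": {"steps": [{"xyz":[0,0,0],"angular":[0,0,0]},{"xyz":[0,0,0],"angular":[0,0,0]},{"xyz":[0,0,0],"angular":[0,0,0]},{"xyz":[0,0,0],"angular":[0,0,0]},{"xyz":[0,0,0],"angular":[0,0,0]}], "claw": 0.0}}

```text
clock: 40.42
tool_pos: [0.4579, -0.3945, 0.2461]
tcp_rot: [[0.784, -0.621, 0.002], [-0.621, -0.784, -0.002], [0.002, 0.0, -1.0]]
wrist_force: [2.2, -0.9, 6.4]
finger_gap: 0.626
```

Request:
{"name": "arm_command", "arguments": {"steps": [{"xyz":[0,0,-10],"angular":[0,0,0]},{"xyz":[0,0,-50],"angular":[0,0,0]},{"xyz":[0,0,-110],"angular":[0,0,0]},{"xyz":[0,0,-170],"angular":[0,0,0]},{"xyz":[0,0,-195],"angular":[0,0,0]},{"xyz":[0,0,-195],"angular":[0,0,0]}]}}

```text
clock: 41.18
tool_pos: [0.4576, -0.3943, 0.442]
tcp_rot: [[0.784, -0.621, 0.003], [-0.621, -0.784, -0.002], [0.004, 0.0, -1.0]]
wrist_force: [0.2, -0.4, -1.6]
finger_gap: 0.621
```

Run:
```python
from h import *
o=get_obs();print(o['tool_pos'],o['wrist_force'],o['finger_gap'])
go([.614,.266,.44],-38.35)
```

```text
[ 0.4576 -0.3943  0.442 ] [ 0.2032 -0.4017 -1.58  ] 0.6208540473991986
turn z deg -0.0 -> j6 151.8
turn z deg 180.0 -> j6 331.8
shift mm [-287.3 -614.8    0.9] dist 678.6 tilt fix deg [ 0.01 -0.2   0.  ] yaw now -38.38
```

Request:
{"name": "arm_command", "arguments": {"steps": [{"xyz":[-14,-30,0],"angular":[0,0,0]},{"xyz":[-34,-73,0],"angular":[0,0,0]},{"xyz":[-56,-120,0],"angular":[0,0,0]},{"xyz":[-78,-167,0],"angular":[0,0,0]},{"xyz":[-100,-214,0],"angular":[0,0,0]},{"xyz":[-122,-261,0],"angular":[0,0,0]},{"xyz":[-144,-308,0],"angular":[0,0,0]},{"xyz":[-166,-355,0],"angular":[0,0,0]},{"xyz":[-188,-402,0],"angular":[0,0,0]},{"xyz":[-210,-449,0],"angular":[0,0,0]},{"xyz":[-232,-496,0],"angular":[0,0,0]},{"xyz":[-252,-540,0],"angular":[0,0,0]},{"xyz":[-270,-578,0],"angular":[0,0,0]},{"xyz":[-282,-604,0],"angular":[0,0,0]},{"xyz":[-287,-615,0],"angular":[0,0,0]},{"xyz":[-287,-615,0],"angular":[0,0,0]},{"xyz":[-287,-615,0],"angular":[0,0,0]}]}}

```text
clock: 43.3
tool_pos: [0.6142, 0.2651, 0.4398]
tcp_rot: [[0.783, -0.621, -0.0], [-0.621, -0.783, -0.0], [0.0, 0.0, -1.0]]
wrist_force: [0.4, -0.8, -2.0]
finger_gap: 0.627
```

Run:
```python
from h import *
o=get_obs();print(o['tool_pos'],o['wrist_force'],o['finger_gap'])
d=save('wrist','w20.png')
go([.614,.266,.327],-38.35)
```

```text
[0.6142 0.2651 0.4398] [ 0.4393 -0.8469 -2.0156] 0.6266929768062994
turn z deg -0.1 -> j6 151.8
turn z deg 179.9 -> j6 331.8
shift mm [ -0.8  -0.6 113.1] dist 113.1 tilt fix deg [ 0.01 -0.01  0.  ] yaw now -38.43
```

View pics/w20.png

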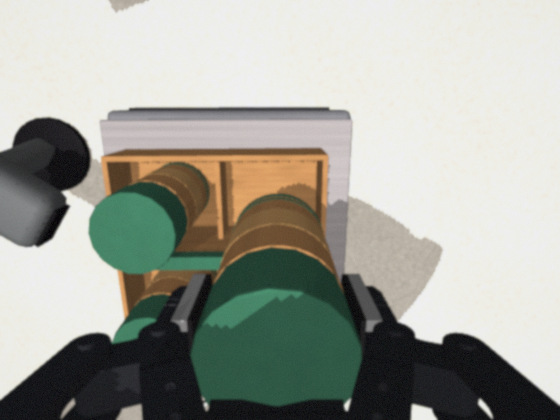

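Request:
{"name": "arm_command", "arguments": {"steps": [{"xyz":[0,-0.6,25],"angular":[0,0,0]},{"xyz":[0,-0.6,60],"angular":[0,0,0]},{"xyz":[0,-0.6,90],"angular":[0,0,0]},{"xyz":[0,-0.6,107],"angular":[0,0,0]},{"xyz":[0,-0.6,112],"angular":[0,0,0]},{"xyz":[0,-0.6,115],"angular":[0,0,0]},{"xyz":[0,-0.6,117],"angular":[0,0,0]},{"xyz":[0,-0.6,118.5],"angular":[0,0,0]},{"xyz":[0,-0.6,120],"angular":[0,0,0]},{"xyz":[0,-0.6,120],"angular":[0,0,0]}]}}

```text
clock: 44.6
tool_pos: [0.6148, 0.2666, 0.3201]
tcp_rot: [[0.784, -0.621, 0.001], [-0.621, -0.784, 0.0], [0.0, -0.0, -1.0]]
wrist_force: [0.3, -0.2, 1.9]
finger_gap: 0.625
```

Request:
{"name": "arm_command", "arguments": {"steps": [{"xyz":[0,0,0],"angular":[0,0,0]},{"xyz":[0,0,0],"angular":[0,0,0]},{"xyz":[0,0,0],"angular":[0,0,0]},{"xyz":[0,0,-5],"angular":[0,0,0]},{"xyz":[0,0,-30],"angular":[0,0,0]},{"xyz":[0,0,-80],"angular":[0,0,0]},{"xyz":[0,0,-105],"angular":[0,0,0]},{"xyz":[0,0,-105],"angular":[0,0,0]}], "claw": 0.8}}

```text
clock: 45.6
tool_pos: [0.6149, 0.2667, 0.4273]
tcp_rot: [[0.784, -0.621, 0.004], [-0.621, -0.784, 0.002], [0.002, -0.003, -1.0]]
wrist_force: [0.4, -0.1, -0.1]
finger_gap: 0.796
```

Run:
```python
from h import *
o=get_obs();print(o['tool_pos'],o['wrist_force'],o['finger_gap'])
d=save('wrist','w21.png');cans()
go([.5578,-.3145,.425],-38.35)
```

```text
[0.6149 0.2667 0.4273] [ 0.4124 -0.1272 -0.1177] 0.7962016575720389
can [ 0.5579 -0.3147  0.1257] n 316 hue 75.0 px [381 176]
can [ 0.4356 -0.4929  0.1195] n 330 hue 170.0 px [450 221]
can [ 0.3413 -0.3627  0.1203] n 336 hue 170.0 px [402 257]
can [ 0.3395 -0.4545  0.1199] n 327 hue 28.0 px [436 258]
turn z deg -0.0 -> j6 98.9
turn z deg 180.0 -> j6 278.9
shift mm [316.2 490.8  -0.4] dist 583.9 tilt fix deg [ 0.01  0.01 -0.  ] yaw now -38.38
```

View pics/w21.png

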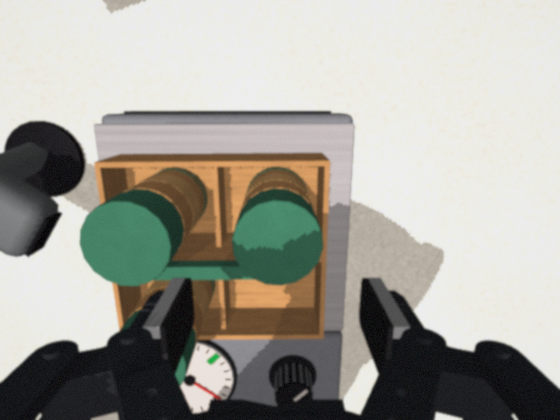

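Three are placed, and the empty cell is at image (275,305). The last green canister is at top-view pixel (390,188), world (0.558, -0.3147).

Request:
{"name": "arm_command", "arguments": {"steps": [{"xyz":[26,40,0],"angular":[0,0,0]},{"xyz":[58,90,0],"angular":[0,0,0]},{"xyz":[90,140,0],"angular":[0,0,0]},{"xyz":[122,190,0],"angular":[0,0,0]},{"xyz":[154,239,0],"angular":[0,0,0]},{"xyz":[186,289,0],"angular":[0,0,0]},{"xyz":[218,338,0],"angular":[0,0,0]},{"xyz":[250,388,0],"angular":[0,0,0]},{"xyz":[280,435,20],"angular":[0,0,0]},{"xyz":[304,472,50],"angular":[0,0,0]},{"xyz":[316,491,80],"angular":[0,0,0]},{"xyz":[316,491,102],"angular":[0,0,0]},{"xyz":[316,491,102],"angular":[0,0,0]},{"xyz":[316,491,102],"angular":[0,0,0]}], "claw": 0.0}}

```text
clock: 47.45
tool_pos: [0.5576, -0.3142, 0.3235]
tcp_rot: [[0.784, -0.62, 0.0], [-0.62, -0.784, -0.0], [0.0, -0.0, -1.0]]
wrist_force: [0.1, 0.5, 0.7]
finger_gap: 0.0
```

Run:
```python
from h import *
o=get_obs();print(o['tool_pos'],o['wrist_force'],o['finger_gap'])
d=save('wrist','w22.png')
go([.5579,-.3147,.293],-38.35)
```

```text
[ 0.5576 -0.3142  0.3235] [0.1023 0.5451 0.7124] 0.00019505319960338223
turn z deg 0.0 -> j6 98.9
turn z deg -180.0 -> j6 -81.1
shift mm [ 0.3  0.3 30.9] dist 30.9 tilt fix deg [-0.01 -0.06  0.  ] yaw now -38.35
```

View pics/w22.png

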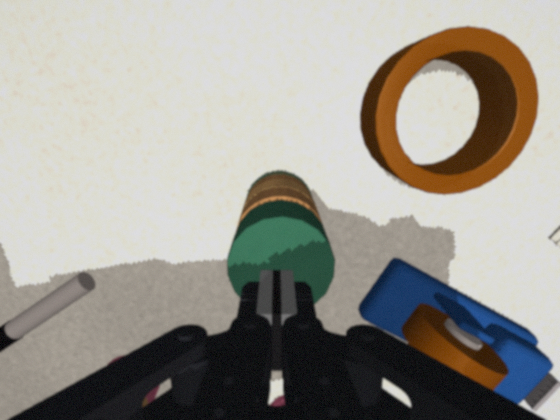

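Request:
{"name": "arm_command", "arguments": {"steps": [{"xyz":[0.3,0.3,15],"angular":[0,0,0]},{"xyz":[0.3,0.3,23],"angular":[0,0,0]},{"xyz":[0.3,0.3,26],"angular":[0,0,0]},{"xyz":[0.3,0.3,28],"angular":[0,0,0]},{"xyz":[0.3,0.3,30],"angular":[0,0,0]},{"xyz":[0.3,0.3,31],"angular":[0,0,0]},{"xyz":[0.3,0.3,31.8],"angular":[0,0,0]},{"xyz":[0.3,0.3,31.8],"angular":[0,0,0]}]}}

```text
clock: 48.5
tool_pos: [0.558, -0.315, 0.2934]
tcp_rot: [[0.784, -0.621, 0.003], [-0.621, -0.784, -0.002], [0.003, -0.001, -1.0]]
wrist_force: [-5.5, 2.7, 25.4]
finger_gap: 0.0
```

Request:
{"name": "arm_command", "arguments": {"steps": [{"xyz":[0,0,-5],"angular":[0,0,0]},{"xyz":[0,0,-25],"angular":[0,0,0]},{"xyz":[0,0,-27],"angular":[0,0,0]}]}}

```text
clock: 48.88
tool_pos: [0.5579, -0.3151, 0.3191]
tcp_rot: [[0.784, -0.621, 0.002], [-0.621, -0.784, -0.001], [0.002, -0.0, -1.0]]
wrist_force: [0.8, -0.5, 0.2]
finger_gap: 0.002
```

Request:
{"name": "arm_command", "arguments": {"steps": [{"xyz":[0,0,0],"angular":[0,0,0]},{"xyz":[0,0,0],"angular":[0,0,0]},{"xyz":[0,0,0],"angular":[0,0,0]},{"xyz":[0,0,0],"angular":[0,0,0]},{"xyz":[0,0,0],"angular":[0,0,0]}], "claw": 0.8}}

```text
clock: 49.5
tool_pos: [0.5576, -0.3149, 0.318]
tcp_rot: [[0.784, -0.621, -0.0], [-0.621, -0.784, 0.0], [-0.0, 0.0, -1.0]]
wrist_force: [-0.2, -0.5, 0.2]
finger_gap: 0.8
```

Run:
```python
from h import *
d=snapshot('scene')
cv2.imwrite('pics/s23z.png',cv2.resize(d['frame'][150:290,60:280],None,fx=3.6,fy=3.6,interpolation=cv2.INTER_CUBIC)[:,:,::-1])
go([.5578,-.3147,.245],-38.35)
```

```text
turn z deg -0.0 -> j6 98.9
turn z deg 180.0 -> j6 278.9
shift mm [ 0.  -0.3 73.1] dist 73.1 tilt fix deg [ 0.  0. -0.] yaw now -38.38
```

View pics/s23z.png

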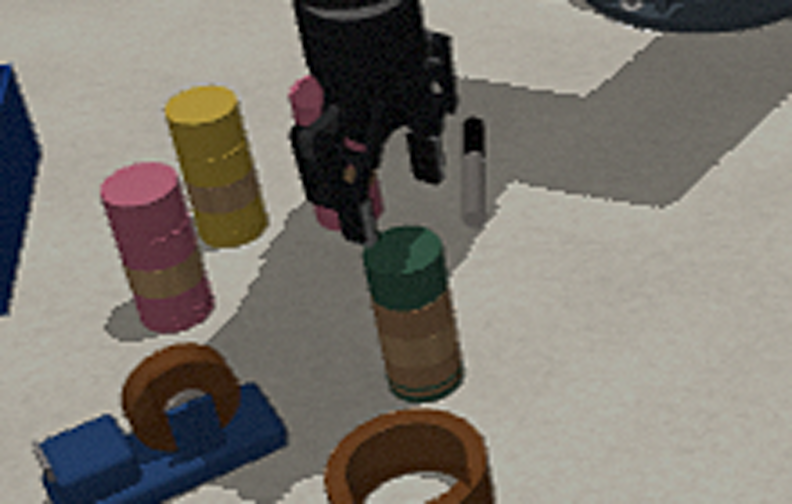

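Cap 4 is home, with no band at crop (410,300). Grasping the last one.

Request:
{"name": "arm_command", "arguments": {"steps": [{"xyz":[0,0,30],"angular":[0,0,0]},{"xyz":[0,0,60],"angular":[0,0,0]},{"xyz":[0,0,73],"angular":[0,0,0]},{"xyz":[0,0,73],"angular":[0,0,0]}]}}

```text
clock: 50.05
tool_pos: [0.5574, -0.3149, 0.2448]
tcp_rot: [[0.784, -0.621, -0.001], [-0.621, -0.784, 0.001], [-0.001, 0.0, -1.0]]
wrist_force: [1.3, -0.1, 0.2]
finger_gap: 0.801
```

Request:
{"name": "arm_command", "arguments": {"steps": [{"xyz":[0,0,0],"angular":[0,0,0]},{"xyz":[0,0,0],"angular":[0,0,0]},{"xyz":[0,0,0],"angular":[0,0,0]},{"xyz":[0,0,0],"angular":[0,0,0]},{"xyz":[0,0,0],"angular":[0,0,0]}], "claw": 0.0}}

```text
clock: 50.68
tool_pos: [0.5581, -0.3152, 0.2464]
tcp_rot: [[0.784, -0.621, 0.002], [-0.621, -0.784, -0.001], [0.002, -0.0, -1.0]]
wrist_force: [1.0, -0.6, 7.3]
finger_gap: 0.623
```

Request:
{"name": "arm_command", "arguments": {"steps": [{"xyz":[0,0,-10],"angular":[0,0,0]},{"xyz":[0,0,-50],"angular":[0,0,0]},{"xyz":[0,0,-110],"angular":[0,0,0]},{"xyz":[0,0,-170],"angular":[0,0,0]},{"xyz":[0,0,-200],"angular":[0,0,0]},{"xyz":[0,0,-200],"angular":[0,0,0]}]}}

```text
clock: 51.42
tool_pos: [0.5577, -0.315, 0.4478]
tcp_rot: [[0.784, -0.621, 0.004], [-0.621, -0.784, -0.002], [0.004, -0.001, -1.0]]
wrist_force: [0.4, 1.1, -3.1]
finger_gap: 0.626
```

Run:
```python
from h import *
o=get_obs();print(o['tool_pos'],o['wrist_force'],o['finger_gap'])
go([.566,.205,.445],-38.35)
d=snapshot('top');P=cloud(d);hsv=cv2.cvtColor(d['frame'],cv2.COLOR_RGB2HSV)
m=(P[...,2]>.185)&(P[...,2]<.21)&(np.hypot(P[...,0]-.5547,P[...,1]-.2634)<.12)
n,l,st,c=cv2.connectedComponentsWithStats(m.astype(np.uint8))
for i in range(1,n):
    if st[i,4]>50: print(P[l==i].mean(0),st[i,4])
cv2.imwrite('pics/t24.png',cv2.resize(d['frame'][120:290,100:290],None,fx=3.5,fy=3.5,interpolation=cv2.INTER_CUBIC)[:,:,::-1])
```

```text
[ 0.5577 -0.315   0.4478] [ 0.3989  1.1035 -3.0514] 0.6256399717011637
turn z deg -0.0 -> j6 148.3
turn z deg 180.0 -> j6 328.3
shift mm [-316.3 -412.8    1.8] dist 520.1 tilt fix deg [-0.04 -0.24  0.  ] yaw now -38.38
[0.6138 0.2653 0.1944] 354
[0.5439 0.3196 0.1945] 365
[0.494  0.252  0.1944] 366
```

View pics/t24.png

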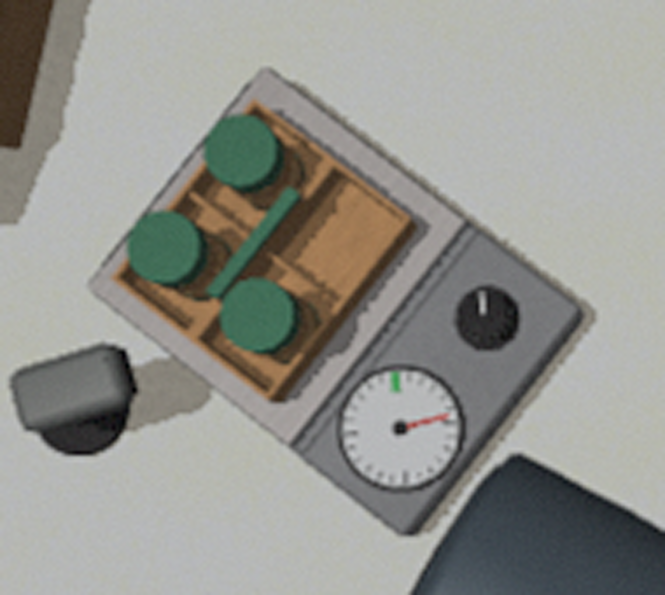

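Request:
{"name": "arm_command", "arguments": {"steps": [{"xyz":[-18,-24,0],"angular":[0,0,0]},{"xyz":[-44,-57,0],"angular":[0,0,0]},{"xyz":[-73,-95,0],"angular":[0,0,0]},{"xyz":[-103,-135,0],"angular":[0,0,0]},{"xyz":[-133,-174,0],"angular":[0,0,0]},{"xyz":[-163,-213,0],"angular":[0,0,0]},{"xyz":[-193,-252,0],"angular":[0,0,0]},{"xyz":[-223,-291,0],"angular":[0,0,0]},{"xyz":[-253,-330,0],"angular":[0,0,0]},{"xyz":[-280,-366,0],"angular":[0,0,0]},{"xyz":[-302,-394,0],"angular":[0,0,0]},{"xyz":[-316,-413,0],"angular":[0,0,0]},{"xyz":[-316,-413,0],"angular":[0,0,0]},{"xyz":[-316,-413,0],"angular":[0,0,0]}]}}

```text
clock: 53.22
tool_pos: [0.5663, 0.2043, 0.4446]
tcp_rot: [[0.784, -0.621, -0.001], [-0.621, -0.784, -0.001], [-0.0, 0.001, -1.0]]
wrist_force: [0.3, -0.7, -1.7]
finger_gap: 0.627
```

Run:
```python
from h import *
o=get_obs();print(o['tool_pos'],o['wrist_force'],o['finger_gap'])
d=save('wrist','w25.png')
go([.566,.205,.327],-38.35)
```

```text
[0.5663 0.2043 0.4446] [ 0.291  -0.7353 -1.7377] 0.626565188253783
turn z deg -0.1 -> j6 148.3
turn z deg 179.9 -> j6 328.3
shift mm [ -0.8  -0.6 117.9] dist 117.9 tilt fix deg [ 0.03  0.   -0.  ] yaw now -38.43
```

View pics/w25.png

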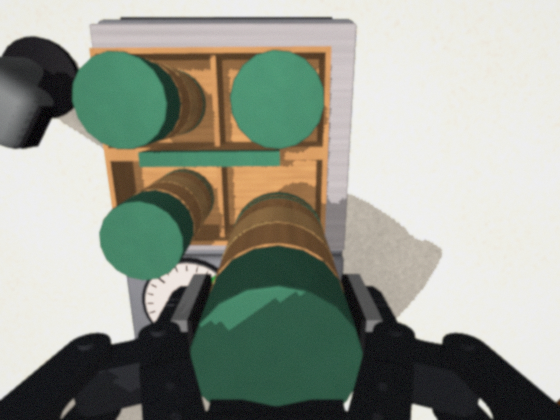

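Request:
{"name": "arm_command", "arguments": {"steps": [{"xyz":[0,-0.6,25],"angular":[0,0,0]},{"xyz":[0,-0.6,60],"angular":[0,0,0]},{"xyz":[0,-0.6,95],"angular":[0,0,0]},{"xyz":[0,-0.6,112],"angular":[0,0,0]},{"xyz":[0,-0.6,118],"angular":[0,0,0]},{"xyz":[0,-0.6,121],"angular":[0,0,0]},{"xyz":[0,-0.6,123],"angular":[0,0,0]},{"xyz":[0,-0.6,124.5],"angular":[0,0,0]},{"xyz":[0,-0.6,126],"angular":[0,0,0]},{"xyz":[0,-0.6,126],"angular":[0,0,0]}]}}

```text
clock: 54.52
tool_pos: [0.5668, 0.2055, 0.3194]
tcp_rot: [[0.784, -0.621, 0.001], [-0.621, -0.784, 0.0], [0.0, -0.001, -1.0]]
wrist_force: [1.3, 0.4, 0.6]
finger_gap: 0.623
```

Request:
{"name": "arm_command", "arguments": {"steps": [{"xyz":[0,0,0.5],"angular":[0,0,0]},{"xyz":[0,0,0.5],"angular":[0,0,0]}]}}

```text
clock: 54.78
tool_pos: [0.5668, 0.2055, 0.3188]
tcp_rot: [[0.784, -0.621, 0.001], [-0.621, -0.784, 0.0], [0.0, -0.0, -1.0]]
wrist_force: [1.4, -0.5, 1.0]
finger_gap: 0.628
```

Request:
{"name": "arm_command", "arguments": {"steps": [{"xyz":[0,0,0],"angular":[0,0,0]},{"xyz":[0,0,0],"angular":[0,0,0]},{"xyz":[0,0,0],"angular":[0,0,0]},{"xyz":[0,0,-5],"angular":[0,0,0]},{"xyz":[0,0,-30],"angular":[0,0,0]},{"xyz":[0,0,-80],"angular":[0,0,0]},{"xyz":[0,0,-110],"angular":[0,0,0]},{"xyz":[0,0,-110],"angular":[0,0,0]}], "claw": 0.8}}

```text
clock: 55.78
tool_pos: [0.5669, 0.2056, 0.4313]
tcp_rot: [[0.784, -0.621, 0.004], [-0.621, -0.784, 0.001], [0.002, -0.004, -1.0]]
wrist_force: [0.1, -0.4, -0.1]
finger_gap: 0.798
```

Run:
```python
from h import *
o=get_obs();print(o['tool_pos'],o['wrist_force'],o['finger_gap'])
d=save('wrist','w26.png')
go([.47,-.05,.43],-38.35)
```

```text
[0.5669 0.2056 0.4313] [ 0.1266 -0.3621 -0.063 ] 0.7984432112617441
turn z deg -0.0 -> j6 122.3
turn z deg 180.0 -> j6 302.3
shift mm [ 82.8 260.5  -0.8] dist 273.3 tilt fix deg [-0.09 -0.06  0.  ] yaw now -38.38
```

View pics/w26.png

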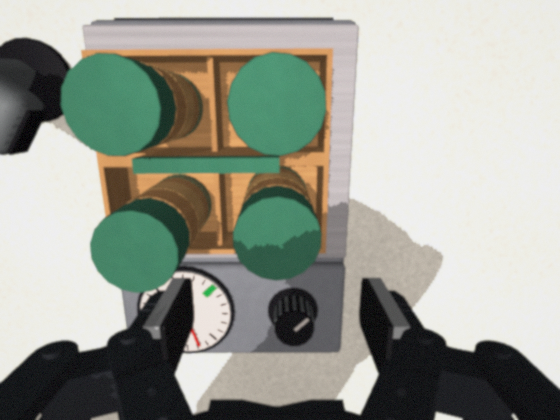

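All four are in cells. I'll move clear and make the final checks.

Request:
{"name": "arm_command", "arguments": {"steps": [{"xyz":[15,50,0],"angular":[0,0,0]},{"xyz":[32,105,0],"angular":[0,0,0]},{"xyz":[50,160,0],"angular":[0,0,0]},{"xyz":[68,215,0],"angular":[0,0,0]},{"xyz":[83,260,0],"angular":[0,0,0]},{"xyz":[110,330,0],"angular":[0,0,0]},{"xyz":[110,330,0],"angular":[0,0,0]},{"xyz":[110,330,0],"angular":[0,0,0]},{"xyz":[110,330,0],"angular":[0,0,0]}]}}

```text
clock: 56.95
tool_pos: [0.4483, -0.1205, 0.4282]
tcp_rot: [[0.785, -0.62, -0.001], [-0.62, -0.785, 0.0], [-0.001, -0.0, -1.0]]
wrist_force: [-0.2, 0.4, 0.1]
finger_gap: 0.798
```

Run:
```python
from h import *
o=get_obs();print(o['tool_pos'],o['clock'])
d=snapshot('top');dial(d);P=cloud(d);cans(d)
m=(P[...,2]>.18)&(P[...,2]<.22)&(np.hypot(P[...,0]-.5547,P[...,1]-.2634)<.13)
n,l,st,c=cv2.connectedComponentsWithStats(m.astype(np.uint8))
for i in range(1,n):
    if st[i,4]>50: 
        q=P[l==i];A=np.c_[q[:,:2],np.ones(len(q))];s=np.linalg.lstsq(A,q[:,2],rcond=None)[0]
        print(q.mean(0),st[i,4],'slope',s[:2])
m=(P[...,2]>.066)&(P[...,2]<.074)&(np.hypot(P[...,0]-.5547,P[...,1]-.2634)<.15);print('platform z',np.median(P[m][:,2]))
cv2.imwrite('pics/t27.png',cv2.resize(d['frame'][120:290,100:290],None,fx=3.5,fy=3.5,interpolation=cv2.INTER_CUBIC)[:,:,::-1])
cv2.imwrite('pics/t27f.png',d['frame'][:,:,::-1])
d=snapshot('scene')
cv2.imwrite('pics/s27.png',cv2.resize(d['frame'][120:260,290:460],None,fx=4.2,fy=4.2,interpolation=cv2.INTER_CUBIC)[:,:,::-1])
for t in ['tape_roll','tape_dispenser','marker','scanner']:
    print(t,[(np.round(r['position'],3).tolist(),round(r['p'],2)) for r in look_for('top',t)[:1]])
```

```text
[ 0.4483 -0.1205  0.4282] 56.95
dialc -164.7 47.9 r 3.0 ng 8 nr 7 |g| 37.3 zero(knob) 0.789 needle 2.821 need turn deg 116.4
can [ 0.4357 -0.4933  0.1199] n 326 hue 170.0 px [449 221]
can [ 0.3414 -0.3626  0.1199] n 329 hue 170.0 px [402 257]
can [ 0.3397 -0.4545  0.1195] n 335 hue 28.0 px [437 258]
[0.6135 0.2647 0.193 ] 366 slope [0.0446 0.0408]
[0.5659 0.2046 0.1929] 361 slope [0.0245 0.027 ]
[0.5437 0.3195 0.1929] 370 slope [0.0245 0.0459]
[0.494  0.2517 0.1929] 365 slope [-0.0068  0.0371]
platform z 0.06989957112203138
tape_roll [([0.685, -0.327, 0.046], 0.79)]
tape_dispenser [([0.602, -0.479, 0.054], 0.64)]
marker []
scanner [([0.441, 0.407, 0.137], 0.92)]
```

View pics/t27.png

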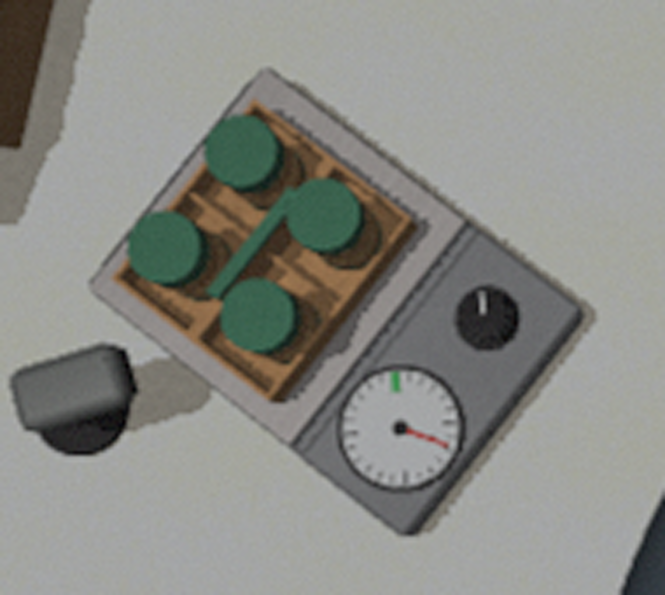

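View pics/s27.png

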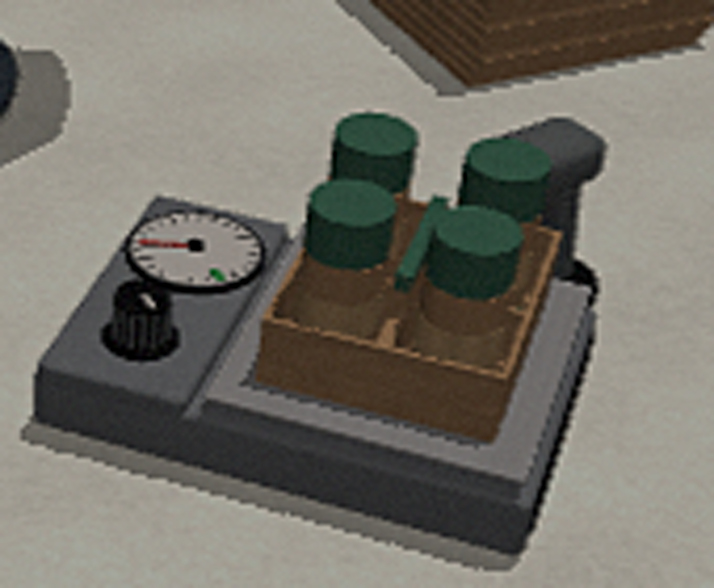

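View pics/t27f.png

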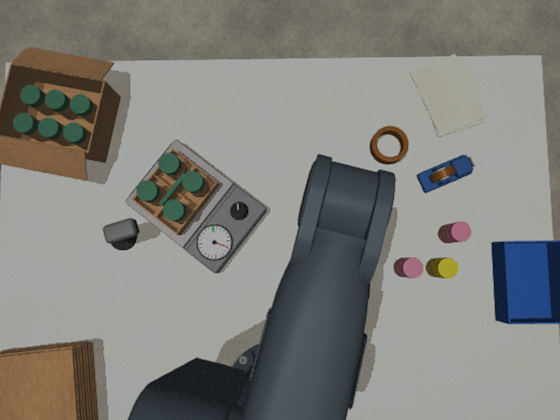

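```bash
python3 -c "
from workcell import *
print(sign_off())"
```

```text
the job is handed in; nothing more can be done
None
```

The job is handed in: the tared carrier is on the middle of the scale with all four canisters upright in its cells, every cap pressed home. It took about 57 s of the 208 s allowed.

- **Carrier and tare:** I lifted the carrier by its handle onto the middle of the platform and let go. With only the carrier on the scale, I turned the knob about 37° clockwise. A straight-down view then showed the needle within about 0.3° of the middle of the green bar.
- **Canisters:** I pressed each of the four green caps down to its hard stop, with a peak wrist reading of about 38 N. The enlarged views afterwards showed no white band on any of them.
- **Final checks:** All four cap tops are level at 0.193 m, which fits caps that are home. The platform has sunk about 6 mm of the 14.7 mm to its stop. The dial's zero reads 0.789 rad, so the tare has not moved, and the needle reads 2.82 rad, which fits the load.
- **Other objects:** The tape roll, dispenser and scanner are where they started.

Two things did not check out cleanly:

- **Second canister:** It ended up about 9 mm from where I set it down, towards its cell wall. I do not know what moved it, but it still stands upright in its own cell.
- **Marker:** The arm hid the marker in the last pictures, so I did not confirm it at the end. It lay in place when last seen at about 49 s, and nothing went near it afterwards.

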